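# Set up the choke test station and switch it on

## Robot

A 7-joint arm with a two-finger parallel gripper is mounted at the origin on a cart in front of the work surface, level with it; the furniture and walls round the work are solid. World frame = base frame: x ahead of the robot, y to its left, z up, the work surface at z = 0. Lengths are in m, angles in degrees, forces in N, time in s.
With the tool pointing down it reaches from about 0.425 to 1.025 m from the base axis. Payload 9.4 kg.
Tool frame: the origin (TCP) lies midway between the tips of the shut fingers; the grasp point (between the pads) lies 19 mm behind it (tcp_to_grasp is the distance from the TCP to the grasp point, in m); z points along the fingers, y is the line along which they close (so a half turn about z gives the same grasp; the last joint's range is limited). The gripper opens to 93 mm and grips with 3 to 60 N. Pads are 15 mm wide; open, the fingers measure 128 mm over their backs; the gripper's body (75 mm by 188 mm) begins 65 mm behind the grasp point.
Start: joints at [59.834, 34.337, -0.143, 91.639, 0.103, 54.024, -4.572], TCP at [0.315, -0.653, 0.219] pointing down, gripper open.
Joint ranges: [-147.43, 147.43], [-19.82, 112.94], [-74.19, 73.91], [6.32, 146.72], [-59.91, 239.91], [6.04, 106.73], [-150.56, 150.56]. Speed limits (degrees/s): [127.2, 127.2, 172.46, 172.46, 180, 180, 180].

## Interface

Orientations are given as [roll, pitch, yaw] about the fixed x, y, z axes, in that order (R = Rz(yaw) Ry(pitch) Rx(roll)).
In Python, from plant import * gives the robot as it stands.
- The arm moves only by the tool apply_moves, never from a script. Its argument "moves" is a list of rows, each a list of 7 numbers: the shift along the tool's x, y, z normalised to -1 to 1, where 1 is 0.5 m, then the turn, a rotation vector about the tool's x, y, z normalised to -1 to 1, where 1 is 60 degrees, then the finger opening in mm, from 0 to 93. In form: [[dx, dy, dz, ax, ay, az, jaw], ...]. A call has 1 to 8 rows; each row is the pose to reach, as a shift and turn from the pose commanded when the call began, along the tool's axes at that moment; what a row does not reach only later rows make up. A row lasts 1/10 s, in which the tool goes at most 50 mm and 8.59 degrees, less where a joint would pass 70% of its speed; a pose out of reach is approached as far as the arm can. A call with a number of a shift or a turn outside -1 to 1 is refused whole. A call with a gripper value outside its range is refused whole. The fingers move at their own pace and stop on an object; "squeeze" is the grip in N (left out, the last holds). Time passes only in rows, so rows that repeat a pose let the fingers close. It gives the time, the measured TCP pose, the force, the opening and the grip force at its end, in the units of the state.
- observe(): the state, without advancing time (a new reading comes with each control period).
- read_camera(name): name is "scene" or "top" or "wrist"; returns the picture (480x640x3 uint8, red, green, blue); there is no depth.
- camera_model(name): a dict with "fx", "fy", "cx", "cy" (pixels), "world_from_camera" (4x4, takes a point from camera to world coordinates); the wrist camera has in their place "T_tool_cam" (4x4, takes a point from camera to tool coordinates, whose origin is the TCP and whose axes are the flange's). Camera axes: x right, y down, z forward; pixel columns grow to the right and rows downward; lengths in m; the calibration is good to about 2 mm. A picture is of the moment at which its call begins: read the wrist's pose just before it. camera_model takes no time and is no camera call.
- close_job(): hands the job in; it is judged then, once.
Trained networks look in the newest picture that a camera, given by its name, has taken for a name from the list of things; names that differ only in an ending like _2 or _b are one class to them, and where a whole thing is asked for, a point or a joint stands for the part that bears it (a point fixed in the world has none). Each returns a list of dicts, best first, with "p" (0 to 1); they miss things now and then, are a little off and sometimes report something else, mostly with a low value. They report only what shows in the picture. A call takes as long as a camera call.
- search_frame(label, camera): "centre" ([row, column] in pixels, amid what is visible of it).
- outline_of(label, camera): "mask" (480x640 bool, what is visible of it) and "centre" ([row, column] in pixels, amid what is visible of it).
The state is a dict: "time_s": time; "qpos": joint angles; "dq": joint speeds; "tau": joint torques, N m; "position": TCP position; "tcp_rot": TCP orientation; "contact_force": force on the tool from outside, world axes, zero at the start; "moment": the same for the moment, N m; "gripper_width": finger opening in m; "grip_force": force on a finger pad.
Only numpy, scipy, OpenCV 4.12 (cv2) and the standard library are available. Lean on these libraries where they do the work, as an engineer would, in place of code of your own. Each camera call takes 0.05 s, during which the arm holds its last target. There are 200 camera calls.

## Task

Set up the test station for the batch of potted chokes: switch the isolator off, fit the nest plate fully home on the three studs of the station, and stand every choke upright in a nest of its own with its label squarely facing the label reader. Then switch the isolator back on to start the test. It must be off whenever you touch the plate or a choke; leave the other things on the bench alone.

Things in the scene. Friction and masses are not known exactly. Their poses are not given: they have to be found in the camera images.
- station: Test station fixed to the bench: grey base plate 164 x 300 x 10 mm (x, y, z) with three upright studs and the label reader. Origin: centre of the underside, on the bench; x points from the studs to the reader, z up. Studs: 8 mm thick, round tips 31 mm above the bench, at (x, y) = (-40, +124), (-18, -124), (-62, -124) mm: one at the +y end, two at the -y end.
- reader (a point): Middle of the label reader's face: station x = +40, y = 0, 42 mm above the bench. The reader is a black block 36 mm deep and 262 mm long on the station's far side, its top 70 mm above the bench; its face, with four windows, looks along the station's -x, over the seat. A tall machine stands close behind the station.
- seat (a point): Point on top of the station's base (10 mm above the bench, at station x = -40, y = 0), where the origin of the nest plate lies when the plate is home; axes parallel to the station's.
- nest_plate: Loose aluminium plate 72 x 272 x 8 mm (x, y, z), about 0.4 kg, starts flat on the bench, nests up. Origin: centre of its underside, z up. Three 12 mm through holes at (x, y) = (0, +124), (+22, -124), (-22, -124) mm match the studs one way round only: its axes then lie along the station's. Bar handle over its middle: 56 mm along x, 12 mm thick in y, 32 to 44 mm above the underside.
- nest_1 (a point): Centre of nest 1 on the plate's top face (plate y = -98 mm, 8 mm above its underside): a black disc between four steel pins that stand 6 mm high and leave a round place of 47 mm. Any choke may go in any nest. Neighbouring nests are 58 mm apart (80 mm across the handle): hold a choke front to back (along the station's x) when setting it down.
- nest_2 (a point): Centre of nest 2 on the plate's top face (plate y = -40 mm, 8 mm above its underside): a black disc between four steel pins that stand 6 mm high and leave a round place of 47 mm. Any choke may go in any nest. Neighbouring nests are 58 mm apart (80 mm across the handle): hold a choke front to back (along the station's x) when setting it down.
- nest_3 (a point): Centre of nest 3 on the plate's top face (plate y = 40 mm, 8 mm above its underside): a black disc between four steel pins that stand 6 mm high and leave a round place of 47 mm. Any choke may go in any nest. Neighbouring nests are 58 mm apart (80 mm across the handle): hold a choke front to back (along the station's x) when setting it down.
- nest_4 (a point): Centre of nest 4 on the plate's top face (plate y = 98 mm, 8 mm above its underside): a black disc between four steel pins that stand 6 mm high and leave a round place of 47 mm. Any choke may go in any nest. Neighbouring nests are 58 mm apart (80 mm across the handle): hold a choke front to back (along the station's x) when setting it down.
- choke_1: Potted choke 1 (may be absent): plain grey cylinder 42 mm in diameter, 42 mm tall, 0.15 kg, standing on the bench. Origin: centre of its underside, z up along its axis. x points to its labelled side: a white bar label on the side wall; the two brass terminal screws on its top (they add 7 mm) stand on that same side, 9 mm off centre.
- choke_2: Potted choke 2 (may be absent): plain grey cylinder 42 mm in diameter, 42 mm tall, 0.15 kg, standing on the bench. Origin: centre of its underside, z up along its axis. x points to its labelled side: a white bar label on the side wall; the two brass terminal screws on its top (they add 7 mm) stand on that same side, 9 mm off centre.
- choke_3: Potted choke 3 (may be absent): plain grey cylinder 42 mm in diameter, 42 mm tall, 0.15 kg, standing on the bench. Origin: centre of its underside, z up along its axis. x points to its labelled side: a white bar label on the side wall; the two brass terminal screws on its top (they add 7 mm) stand on that same side, 9 mm off centre.
- choke_4: Potted choke 4 (may be absent): plain grey cylinder 42 mm in diameter, 42 mm tall, 0.15 kg, standing on the bench. Origin: centre of its underside, z up along its axis. x points to its labelled side: a white bar label on the side wall; the two brass terminal screws on its top (they add 7 mm) stand on that same side, 9 mm off centre.
- label_1 (a point): Middle of the label of choke 1, on its side wall (21 mm from the axis, 21 mm above its underside).
- label_2 (a point): Middle of the label of choke 2, on its side wall (21 mm from the axis, 21 mm above its underside).
- label_3 (a point): Middle of the label of choke 3, on its side wall (21 mm from the axis, 21 mm above its underside).
- label_4 (a point): Middle of the label of choke 4, on its side wall (21 mm from the axis, 21 mm above its underside).
- isolator (a joint): Angle of the isolator handle (rad): 0 = on (the start), 1.57 = off; it grows as the handle is turned counter-clockwise seen from above. Over-centre spring: about 0.15 N m holds it at either end stop, and past half way (0.79) it snaps on to the far end by itself when let go.
- isolator_grip (a point): Middle of the isolator's handle, on its upright axis, 73 mm above the bench. The handle is a black bar 14 mm thick, about 60 mm long, 60 to 86 mm above the bench, on a grey box 96 x 90 x 50 mm. This point's y axis lies along the bar to its pointed end, and turns with it. White ring mark on the box: off; white bar mark: on.
- screwdriver: Yellow screwdriver 190 mm long: leave it alone.
- green_core: Green ring core 64 mm in diameter: leave it alone.
- side_cutter: Side cutter 172 mm long: leave it alone.
- bearing: Ball bearing 42 mm in diameter, 12 mm tall: leave it alone.
- glue_bottle: Small white glue bottle 31 mm in diameter, 60 mm tall: leave it alone.
- marker: Marker pen 122 mm long, 13 mm thick: leave it alone.

How it is judged (in metres and radians):
On the way, in this order (a step that is already met when the one before it is completed fails the run):
1. the isolator is off (value of joint isolator above 1.42 rad), for 0.2 s.
2. the nest plate is home on the three studs and let go (horizontal distance between nest_plate and seat below 0.005 m and z of nest_plate in the frame of seat below 0.003 m and angle between nest_plate's own z axis and vertical below 0.03 rad and angle between the y axis of nest_plate and the y axis of station, either way round below 0.05 rad and contact force between the fingers and nest_plate below 0.3 N), for 0.2 s.
3. every choke stands in a nest, label to the reader, let go, with the isolator still off (all of step 2 and value of joint isolator above 1.42 rad and (horizontal distance between choke_1 and nest_1 below 0.006 m or horizontal distance between choke_1 and nest_2 below 0.006 m or horizontal distance between choke_1 and nest_3 below 0.006 m or horizontal distance between choke_1 and nest_4 below 0.006 m) and z of choke_1 in the frame of nest_plate between 0.004 and 0.0105 m and angle between each of choke_1, choke_2, choke_3, choke_4's own z axis and vertical below 0.06 rad and angle between the x axis of each of choke_1, choke_2, choke_3, choke_4 and the x axis of station, either way round below 0.25 rad and x of each of label_1, label_2, label_3, label_4 in the frame of station above -0.03 m and (horizontal distance between choke_2 and nest_1 below 0.006 m or horizontal distance between choke_2 and nest_2 below 0.006 m or horizontal distance between choke_2 and nest_3 below 0.006 m or horizontal distance between choke_2 and nest_4 below 0.006 m) and z of choke_2 in the frame of nest_plate between 0.004 and 0.0105 m and (horizontal distance between choke_3 and nest_1 below 0.006 m or horizontal distance between choke_3 and nest_2 below 0.006 m or horizontal distance between choke_3 and nest_3 below 0.006 m or horizontal distance between choke_3 and nest_4 below 0.006 m) and z of choke_3 in the frame of nest_plate between 0.004 and 0.0105 m and (horizontal distance between choke_4 and nest_1 below 0.006 m or horizontal distance between choke_4 and nest_2 below 0.006 m or horizontal distance between choke_4 and nest_3 below 0.006 m or horizontal distance between choke_4 and nest_4 below 0.006 m) and z of choke_4 in the frame of nest_plate between 0.004 and 0.0105 m and contact force between the fingers and choke_1 below 0.3 N and contact force between the fingers and choke_2 below 0.3 N and contact force between the fingers and choke_3 below 0.3 N and contact force between the fingers and choke_4 below 0.3 N), for 0.2 s.
4. the isolator is on (value of joint isolator below 0.15 rad), for 0.2 s.
At the end, for the whole second after the job is handed in: The nest plate lies home on the studs (within 5 mm of the seat sideways and 3 mm in height); every choke present stands upright on the plate within 6 mm of a nest's centre, its label facing the reader within 0.25 rad; the isolator is on (below 0.15 rad); everything is let go and at rest (all of step 2 and value of joint isolator below 0.15 rad and (horizontal distance between choke_1 and nest_1 below 0.006 m or horizontal distance between choke_1 and nest_2 below 0.006 m or horizontal distance between choke_1 and nest_3 below 0.006 m or horizontal distance between choke_1 and nest_4 below 0.006 m) and z of choke_1 in the frame of nest_plate between 0.004 and 0.0105 m and angle between each of choke_1, choke_2, choke_3, choke_4's own z axis and vertical below 0.06 rad and angle between the x axis of each of choke_1, choke_2, choke_3, choke_4 and the x axis of station, either way round below 0.25 rad and x of each of label_1, label_2, label_3, label_4 in the frame of station above -0.03 m and (horizontal distance between choke_2 and nest_1 below 0.006 m or horizontal distance between choke_2 and nest_2 below 0.006 m or horizontal distance between choke_2 and nest_3 below 0.006 m or horizontal distance between choke_2 and nest_4 below 0.006 m) and z of choke_2 in the frame of nest_plate between 0.004 and 0.0105 m and (horizontal distance between choke_3 and nest_1 below 0.006 m or horizontal distance between choke_3 and nest_2 below 0.006 m or horizontal distance between choke_3 and nest_3 below 0.006 m or horizontal distance between choke_3 and nest_4 below 0.006 m) and z of choke_3 in the frame of nest_plate between 0.004 and 0.0105 m and (horizontal distance between choke_4 and nest_1 below 0.006 m or horizontal distance between choke_4 and nest_2 below 0.006 m or horizontal distance between choke_4 and nest_3 below 0.006 m or horizontal distance between choke_4 and nest_4 below 0.006 m) and z of choke_4 in the frame of nest_plate between 0.004 and 0.0105 m and contact force between the fingers and choke_1 below 0.3 N and contact force between the fingers and choke_2 below 0.3 N and contact force between the fingers and choke_3 below 0.3 N and contact force between the fingers and choke_4 below 0.3 N and linear speed of each of nest_plate, choke_1, choke_2, choke_3, choke_4 below 0.02 m/s); the robot touches nothing.
It fails at once if the plate or a choke is touched while the isolator is not off (value of joint isolator below 1.17 rad and (contact force between the fingers and nest_plate above 0.5 N or contact force between the fingers and choke_1 above 0.5 N or contact force between the fingers and choke_2 above 0.5 N or contact force between the fingers and choke_3 above 0.5 N or contact force between the fingers and choke_4 above 0.5 N)).
It fails at once if another thing on the bench is pushed more than 4 cm (distance of any of screwdriver, green_core, side_cutter, bearing, glue_bottle, marker from where it was at the start of the episode above 0.04 m).
Of choke_1, choke_2, choke_3, choke_4 only 3 to 4 are there at a start; the rules pass over those that are not, and their reading is None.
At some moment in a run one of nest_plate, choke_1, choke_2, choke_3, choke_4 may be knocked a few centimetres aside while the robot is not near it.
Once in a run the grip may slacken for a moment while it holds something.
It also fails if it takes over 200 s, if anything falls off the work surface, if the arm or the gripper's body presses on something with over 40 N, if the wrist force passes 120 N, or if a joint passes its speed limit or range.

## Working session

There is one attempt and no reset: what is moved stays moved. The work goes in short steps, Python scripts to look and compute and a tool call to move; the robot and the scene stay as the last step left them, time stands still between calls to the robot, and variables do not carry over. Pictures are saved under pics/ and viewed, at most 14 in all, crops included, and the job is handed in when it is done.

Besides the shell and the picture viewer there is one more tool, called in YAML: its name, and indented under it one key for each argument. apply_moves: Moves the arm, as the interface text tells. Scaled input: -1 to 1 covers 0.5 m each way for a shift and 60 degrees each way for a turn. Its arguments: {"type":"object","properties":{"moves":{"type":"array","items":{"type":"array","items":{"type":"number"}}},"squeeze":{"type":"number"}},"required":["moves"]}

```bash
ls; mkdir -p pics
cat > h.py <<'E'
from plant import *
import numpy as np, cv2
from scipy.spatial.transform import Rotation as R
def save(n,img): cv2.imwrite('pics/'+n+'.png',img[:,:,::-1])
def tool():
    o=observe(); T=np.eye(4); T[:3,:3]=R.from_euler('xyz',o['tcp_rot'],degrees=True).as_matrix(); T[:3,3]=o['position']; return T
def model(c,T=None):
    m=camera_model(c); W=np.array(m['world_from_camera']) if c!='wrist' else (tool() if T is None else T)@np.array(m['T_tool_cam'])
    return m,W
def px2w(c,rc,z,T=None):
    m,W=model(c,T); r,cc=rc; d=W[:3,:3]@np.array([(cc-m['cx'])/m['fx'],(r-m['cy'])/m['fy'],1]); p=W[:3,3]
    return p+d*(z-p[2])/d[2]
def w2px(c,p,T=None):
    m,W=model(c,T); q=np.linalg.inv(W)@np.append(p,1); return np.array([m['fy']*q[1]/q[2]+m['cy'],m['fx']*q[0]/q[2]+m['cx']])
E
python3 - <<'E'
from h import *
o=observe(); print(o)
a=read_camera('top'); save('top0',a)
b=read_camera('scene'); save('scene0',b)
for n in['top','scene','wrist']: 
    m=camera_model(n); print(n,{k:(np.round(v,3).tolist() if not np.isscalar(v) else v) for k,v in m.items()})
for l in['station','nest_plate','choke_1','isolator','isolator_grip','screwdriver','green_core','side_cutter','bearing','glue_bottle','marker','label_1','nest_1']:
    for c in ['top']:
        print(l,[(round(d['p'],2),np.round(d['centre'],1).tolist(),np.round(px2w(c,d['centre'],0.02),3).tolist()) for d in search_frame(l,c)])
E
```

```text
pics
{'time_s': 0.0, 'qpos': array([59.83379873, 34.38495902, -0.14530123, 91.68166905,  0.10377826,
       54.02228395, -4.57067076]), 'dq': array([-0.07844218, -0.11560283, -0.01360181, -0.01370305, -0.0907032 ,
        0.07802275,  0.05531659]), 'tau': array([ 5.44097111e-04, -7.65086746e+01,  1.49790511e+00, -2.52354401e+01,
       -5.24164725e-02,  1.69493922e-02,  1.16261567e-04]), 'position': array([ 0.31498227, -0.65245684,  0.21774989]), 'tcp_rot': array([-1.79911645e+02,  8.89784928e-03,  2.57765444e+01]), 'contact_force': array([ 0.41477654, -0.14721972,  0.47961113]), 'moment': array([-0.0238885 , -0.00241533,  0.01588596]), 'grip_force': 0.0, 'gripper_width': 0.09303873365611033}
top {'fx': 515.277620901364, 'fy': 515.277620901364, 'cx': 319.9935372246708, 'cy': 240.05888421802862, 'world_from_camera': [[-0.007, -0.997, 0.08, 0.427], [-1.0, 0.009, 0.017, 0.029], [-0.018, -0.08, -0.997, 1.348], [0.0, 0.0, 0.0, 1.0]]}
scene {'fx': 504.9831483150513, 'fy': 504.9831483150513, 'cx': 318.4830599505056, 'cy': 235.94550786791703, 'world_from_camera': [[-0.555, -0.562, 0.614, -0.
[... 689 characters left out ...]
0.217, 0.02]), (0.69, [253.7, 205.8], [0.5, 0.347, 0.02])]
screwdriver [(0.81, [291.4, 258.6], [0.402, 0.21, 0.02])]
green_core [(0.8, [211.6, 174.0], [0.611, 0.432, 0.02])]
side_cutter [(0.92, [219.1, 230.2], [0.59, 0.284, 0.02])]
bearing [(0.65, [232.4, 170.1], [0.557, 0.441, 0.02])]
glue_bottle []
marker [(0.46, [292.4, 336.7], [0.398, 0.009, 0.02])]
label_1 [(0.81, [276.5, 425.8], [0.437, -0.219, 0.02]), (0.64, [237.7, 466.0], [0.536, -0.325, 0.02]), (0.64, [274.8, 462.5], [0.441, -0.313, 0.02]), (0.39, [292.7, 327.0], [0.398, 0.034, 0.02]), (0.26, [196.5, 421.7], [0.644, -0.214, 0.02])]
nest_1 [(0.64, [275.0, 423.8], [0.441, -0.214, 0.02]), (0.59, [197.0, 422.4], [0.643, -0.215, 0.02])]
```

Run:
```python
import cv2
a=cv2.imread('pics/top0.png'); cv2.imwrite('pics/top0c.png',cv2.resize(a[150:345,150:510],(800,433),interpolation=cv2.INTER_CUBIC))
```

```text
(no output)
```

View pics/top0c.png

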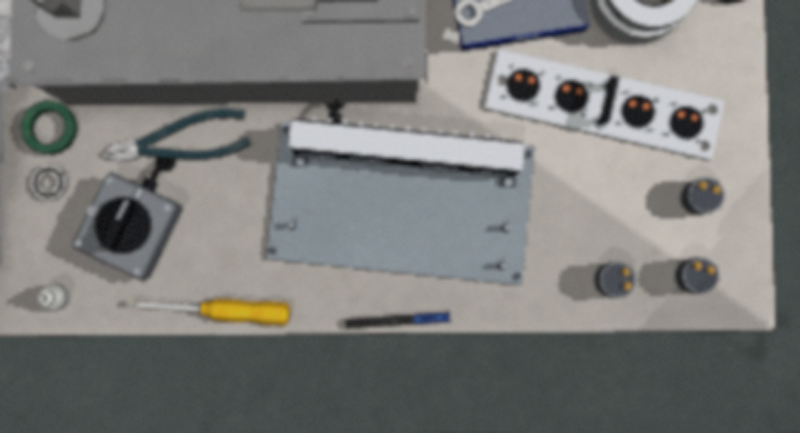

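View pics/scene0.png

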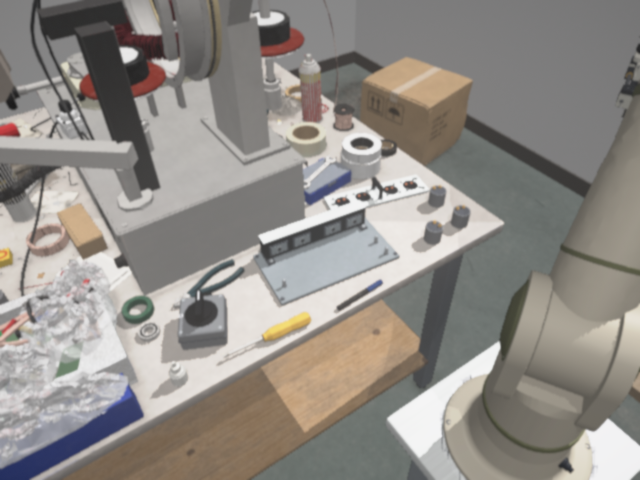

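The top view shows three chokes at the right, around crop (617,280), (698,275) and (703,195). The plate has its single hole on the left, the station's reader is at the far side, and the isolator is at crop (125,222). I'm moving to look at the isolator first.

```bash
cat >> h.py <<'E'
def plan(wps,start=None):
    """wps: (x,y,z,yaw). prints normalised row per call with needed row count"""
    if start is None:
        o=observe(); start=(*o['position'],o['tcp_rot'][2])
    p=np.array(start[:3]);y=start[3]
    for w in wps:
        d=np.array(w[:3])-p; Rm=R.from_euler('xyz',[180,0,y],degrees=True).as_matrix()
        dy=(w[3]-y+180)%360-180 if abs(w[3]-y)>180 else w[3]-y
        s=Rm.T@d/0.5; n=int(np.ceil(max(np.linalg.norm(d)/.05,abs(dy)/8.59)-1e-6))
        print(np.round(s,3).tolist(),'az',round(-dy/60,3),'rows',n)
        p=np.array(w[:3]);y=w[3]
E
python3 - <<'E'
from h import *
plan([(0.47,-0.35,0.34,60),(0.52,0.0,0.34,110),(0.49,0.32,0.3,152.4)])
E
```

```text
[0.542, -0.411, -0.243] az -0.571 rows 8
[0.656, -0.263, -0.0] az -0.833 rows 8
[0.622, 0.163, 0.08] az -0.707 rows 7
```

apply_moves:
  moves:
    - [0.542,-0.411,-0.243,0,0,-0.571,93]
    - [0.542,-0.411,-0.243,0,0,-0.571,93]
    - [0.542,-0.411,-0.243,0,0,-0.571,93]
    - [0.542,-0.411,-0.243,0,0,-0.571,93]
    - [0.542,-0.411,-0.243,0,0,-0.571,93]
    - [0.542,-0.411,-0.243,0,0,-0.571,93]
    - [0.542,-0.411,-0.243,0,0,-0.571,93]
    - [0.542,-0.411,-0.243,0,0,-0.571,93]

```text
time_s: 1.55
position: [0.4735, -0.3447, 0.3426]
tcp_rot: [179.8, -0.1, 60.4]
contact_force: [0.3, -0.2, 0.5]
gripper_width: 0.093
grip_force: 0.0
```

apply_moves:
  moves:
    - [0.656,-0.263,0,0,0,-0.833,93]
    - [0.656,-0.263,0,0,0,-0.833,93]
    - [0.656,-0.263,0,0,0,-0.833,93]
    - [0.656,-0.263,0,0,0,-0.833,93]
    - [0.656,-0.263,0,0,0,-0.833,93]
    - [0.656,-0.263,0,0,0,-0.833,93]
    - [0.656,-0.263,0,0,0,-0.833,93]
    - [0.656,-0.263,0,0,0,-0.833,93]

```text
time_s: 2.35
position: [0.5202, 0.0063, 0.3406]
tcp_rot: [179.9, -0.1, 110.5]
contact_force: [-0.3, 0.3, -0.5]
gripper_width: 0.0929
grip_force: 0.0
```

apply_moves:
  moves:
    - [0.622,0.163,0.08,0,0,-0.707,93]
    - [0.622,0.163,0.08,0,0,-0.707,93]
    - [0.622,0.163,0.08,0,0,-0.707,93]
    - [0.622,0.163,0.08,0,0,-0.707,93]
    - [0.622,0.163,0.08,0,0,-0.707,93]
    - [0.622,0.163,0.08,0,0,-0.707,93]
    - [0.622,0.163,0.08,0,0,-0.707,93]
    - [0.622,0.163,0.08,0,0,-0.707,93]

```text
time_s: 3.15
position: [0.489, 0.323, 0.2994]
tcp_rot: [180.0, -0.1, 152.7]
contact_force: [-0.4, 0.2, 1.0]
gripper_width: 0.093
grip_force: 0.0
```

Run:
```python
from h import *
T=tool(); a=read_camera('wrist'); save('w1',a)
for l in['isolator_grip']:
    for d in outline_of(l,'wrist'):
        m=d['mask'].astype(np.uint8); ys,xs=np.nonzero(m); print(d['p'],d['centre'],len(ys),px2w('wrist',d['centre'],.086,T)[:2],cv2.minAreaRect(np.c_[xs,ys].astype(np.float32)))
g=cv2.cvtColor(a,cv2.COLOR_RGB2GRAY); cv2.imwrite('pics/w1c.png',cv2.resize(a[60:420,100:560,::-1],(766,600)))
```

```text
0.79 [218.8, 343.7] 1602 [0.50141215 0.34087683] ((346.1778564453125, 220.8255157470703), (55.953548431396484, 40.30621337890625), 55.00798034667969)
```

View pics/w1c.png

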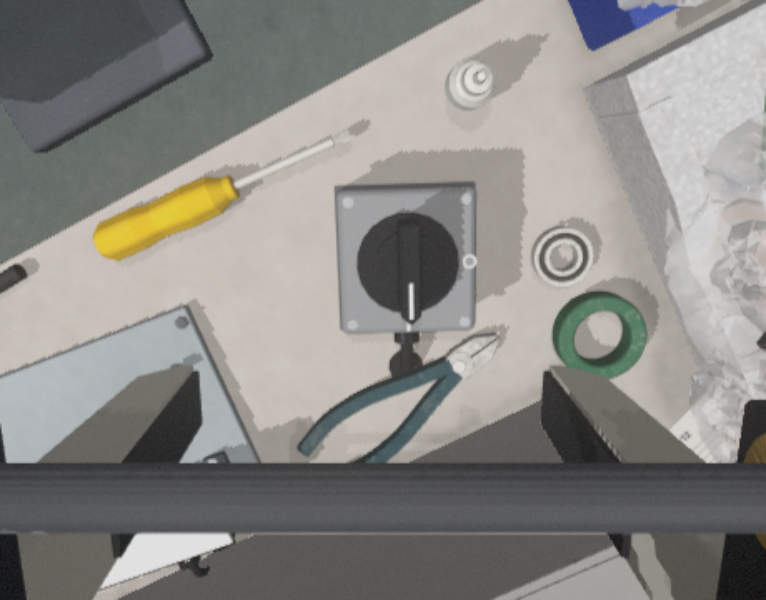

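Run:
```python
from h import *
T=tool()
f=lambda x,y,z:px2w('wrist',(60+y/1.6667,100+x/1.665),z,T)[:2]
a=f(409,222,.086);b=f(411,321,.086);print(a,b,(a+b)/2,np.degrees(np.arctan2(*(b-a)[::-1])),np.linalg.norm(b-a))
print('disc',f(408,263,.06))
for q in[(336,187),(475,183),(475,330),(342,331)]: print(f(*q,.05))
plan([(0.503,0.343,0.14,152.7),(0.503,0.343,0.06,152.7)])
```

```text
[0.4813509  0.34939011] [0.5352917  0.32357093] [0.5083213  0.33648052] -25.578469217164436 0.059801675827150874
disc [0.5075582  0.33714578]
[0.44513224 0.31845236]
[0.48341486 0.39714033]
[0.57034293 0.35600567]
[0.53002775 0.27726656]
[-0.0, 0.054, 0.319] az -0.005 rows 4
[0.0, -0.0, 0.16] az -0.0 rows 2
```

Run:
```python
from h import *
plan([(0.508,0.337,0.14,154.4),(0.508,0.337,0.06,154.4)]); print(observe()['qpos'])
```

```text
[-0.015, 0.048, 0.319] az -0.033 rows 4
[0.0, -0.0, 0.16] az -0.0 rows 2
[ -8.22413818  24.95302351 -43.30398526 103.17531699  19.59908142
  59.70254588   3.48514435]
```

apply_moves:
  moves:
    - [-0.015,0.048,0.319,0,0,-0.03,60]
    - [-0.015,0.048,0.319,0,0,-0.03,60]
    - [-0.015,0.048,0.319,0,0,-0.03,60]
    - [-0.015,0.048,0.319,0,0,-0.03,60]
    - [-0.015,0.048,0.479,0,0,-0.03,60]
    - [-0.015,0.048,0.479,0,0,-0.03,60]
    - [-0.015,0.048,0.479,0,0,-0.03,60]

```text
time_s: 3.95
position: [0.5074, 0.3352, 0.0588]
tcp_rot: [-179.7, -0.1, 154.2]
contact_force: [1.0, 0.1, 0.2]
gripper_width: 0.0602
grip_force: 0.0
```

apply_moves:
  moves:
    - [0,0,0,0,0,0,5]
    - [0,0,0,0,0,0,5]
    - [0,0,0,0,0,0,5]
    - [0,0,0,0,0,0,5]
    - [0,0,0,0,0,0,5]
    - [0,0,0,0,0,0,5]
    - [0,0,0,0,0,0,5]
  squeeze: 25

```text
time_s: 4.65
position: [0.5089, 0.3399, 0.0612]
tcp_rot: [179.7, 0.0, 154.3]
contact_force: [4.5, 4.4, -2.4]
gripper_width: 0.014
grip_force: 25.0
```

apply_moves:
  moves:
    - [0,0,0,0,0,-0.14,5]
    - [0,0,0,0,0,-0.28,5]
    - [0,0,0,0,0,-0.42,5]
    - [0,0,0,0,0,-0.56,5]
    - [0,0,0,0,0,-0.7,5]
    - [0,0,0,0,0,-0.84,5]
    - [0,0,0,0,0,-0.98,5]
    - [0,0,0,0,0,-0.98,5]

```text
time_s: 5.45
position: [0.5086, 0.343, 0.0612]
tcp_rot: [179.6, 0.4, -146.6]
contact_force: [3.7, 13.8, -8.2]
gripper_width: 0.014
grip_force: 25.0
```

apply_moves:
  moves:
    - [0,0,0,0,0,-0.14,5]
    - [0,0,0,0,0,-0.28,5]
    - [0,0,0,0,0,-0.42,5]
    - [0,0,0,0,0,-0.48,5]
    - [0,0,0,0,0,-0.48,5]

```text
time_s: 5.95
position: [0.5074, 0.344, 0.0612]
tcp_rot: [179.7, 0.6, -117.9]
contact_force: [1.0, 17.0, -9.5]
gripper_width: 0.0137
grip_force: 25.0
```

apply_moves:
  moves:
    - [0,0,0,0,0,0,60]
    - [0,0,0,0,0,0,60]
    - [0,0,0,0,0,0,60]
    - [0,0,0,0,0,0,60]
    - [0,0,-0.16,0,0,0,60]
    - [0,0,-0.16,0,0,0,60]
    - [0,0,-0.46,0,0,0,60]
    - [0,0,-0.46,0,0,0,60]

```text
time_s: 6.75
position: [0.5074, 0.3369, 0.2419]
tcp_rot: [180.0, -0.1, -118.2]
contact_force: [1.3, 0.2, 0.5]
gripper_width: 0.0597
grip_force: 0.0
```

Run:
```python
from h import *
T=tool(); a=read_camera('wrist'); save('w2',a)
for d in outline_of('isolator_grip','wrist'): print(d['p'],d['centre'],px2w('wrist',d['centre'],.086,T)[:2])
p=w2px('wrist',[.508,.343,.07],T); print(p)
print(camera_model('wrist')['T_tool_cam'],T)
r,c=map(int,p); r0=max(0,r-110);c0=max(0,c-150); print(r0,c0); cv2.imwrite('pics/w2c.png',cv2.resize(a[r0:r0+220,c0:c0+300,::-1],None,fx=2.5,fy=2.5))
```

```text
0.73 [227.3, 325.9] [0.50512533 0.33720534]
0.58 [43.2, 160.6] [0.54845307 0.15355821]
[230.85785302 325.97021087]
[[ 8.95460091e-05 -9.69998874e-01 -2.43109392e-01  6.66120668e-02]
 [ 9.99999248e-01  3.84154305e-04 -1.16442766e-03 -4.30474256e-04]
 [ 1.22288504e-03 -2.43109105e-01  9.69998179e-01 -1.66045146e-01]
 [ 0.00000000e+00  0.00000000e+00  0.00000000e+00  1.00000000e+00]] [[-4.72118461e-01 -8.81534290e-01 -1.20560648e-03  5.07399964e-01]
 [-8.81533480e-01  4.72119778e-01 -1.28003876e-03  3.36881370e-01]
 [ 1.69758873e-03  4.58452545e-04 -9.99998454e-01  2.41886950e-01]
 [ 0.00000000e+00  0.00000000e+00  0.00000000e+00  1.00000000e+00]]
120 175
```

View pics/w2c.png

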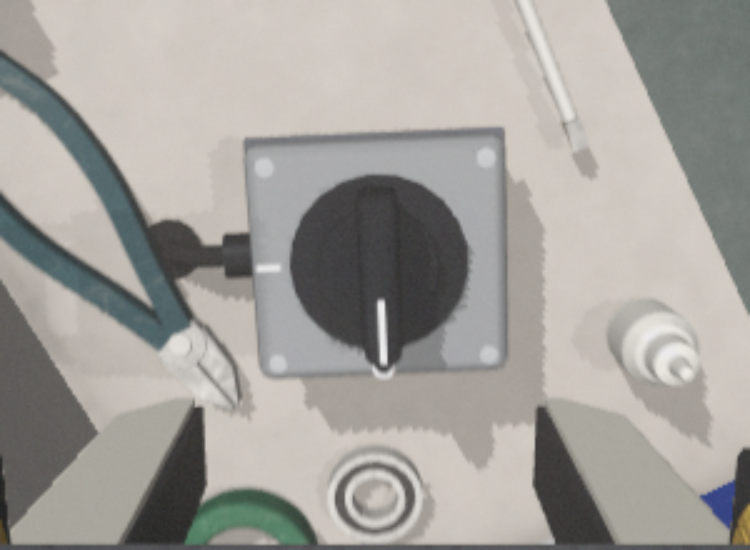

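Run:
```python
from h import *
print(px2w('wrist',(231.6,326.6),.086)[:2], px2w('top',(253.7,205.8),.08)[:2],'seat',px2w('top',(256.6,326.9),.025)[:2])
f=lambda x,y,z:px2w('top',(150+y/2.2222,150+x/2.2222),z)[:2]
c=[f(*q,.008) for q in [(497,50),(722,103),(712,158),(485,107)]]; print('plate',np.mean(c,0),c)
print(observe()['qpos'])
plan([(0.49,0.01,0.30,174.4)],(.508,.337,.2419,241.8-0))
plan([(0.49,0.01,0.30,174.4)])
```

```text
[0.50968266 0.34602168] [0.49703145 0.33276379] seat [0.49002248 0.03353306]
plate [ 0.64500655 -0.21564557] [array([ 0.71130021, -0.09130315]), array([ 0.64519368, -0.35442931]), array([ 0.58024816, -0.34074614]), array([ 0.64328414, -0.07610367])]
[  0.93847353  37.7626206  -64.32396048 103.19440656  38.24772862
  63.60019815  75.04284433]
[0.593, -0.277, -0.116] az 1.123 rows 8
[0.6, -0.278, -0.106] az 1.124 rows 8
```

apply_moves:
  moves:
    - [0.3,-0.14,-0.11,0,0,0.56,60]
    - [0.3,-0.14,-0.11,0,0,0.56,60]
    - [0.3,-0.14,-0.11,0,0,0.56,60]
    - [0.3,-0.14,-0.11,0,0,0.56,60]
    - [0.3,-0.14,-0.11,0,0,0.56,60]

```text
time_s: 7.35
position: [0.4992, 0.1683, 0.2962]
tcp_rot: [-179.8, -0.0, -152.3]
contact_force: [0.3, 1.1, 0.3]
gripper_width: 0.0598
grip_force: 0.0
```

Run:
```python
from h import *
plan([(0.49,0.033,0.30,174.4)]); print(observe()['qpos'],observe()['position'],observe()['tcp_rot'])
```

```text
[0.142, -0.231, -0.008] az 0.555 rows 4
[ 19.53582641  26.02207205 -62.32789875 109.75349929  26.78075269
  60.39781266  63.47579326] [0.49917819 0.1682603  0.29623774] [-1.79792648e+02 -6.69373004e-03 -1.52304466e+02]
```

apply_moves:
  moves:
    - [0.142,-0.231,-0.008,0,0,0.555,60]
    - [0.142,-0.231,-0.008,0,0,0.555,60]
    - [0.142,-0.231,-0.008,0,0,0.555,60]
    - [0.142,-0.231,-0.008,0,0,0.555,60]
    - [0.142,-0.231,-0.008,0,0,0.555,60]
    - [0.142,-0.231,-0.008,0,0,0.555,60]

```text
time_s: 7.95
position: [0.4907, 0.0383, 0.2995]
tcp_rot: [180.0, -0.0, 175.3]
contact_force: [-0.8, 0.2, 0.8]
gripper_width: 0.0603
grip_force: 0.0
```

Run:
```python
from h import *
o=observe();print(o['position'],o['tcp_rot'],o['qpos'])
T=tool(); a=read_camera('wrist'); save('w3',a); np.save('T3.npy',T)
cv2.imwrite('pics/w3c.png',cv2.resize(a[100:400,110:530,::-1],(798,570)))
```

```text
[0.49069353 0.03830537 0.29949904] [ 1.79989991e+02 -2.30578946e-03  1.75316565e+02] [ 31.67148587  20.19024147 -55.72360175 113.511647    20.00033082
  56.4458122   51.60002254]
```

View pics/w3c.png

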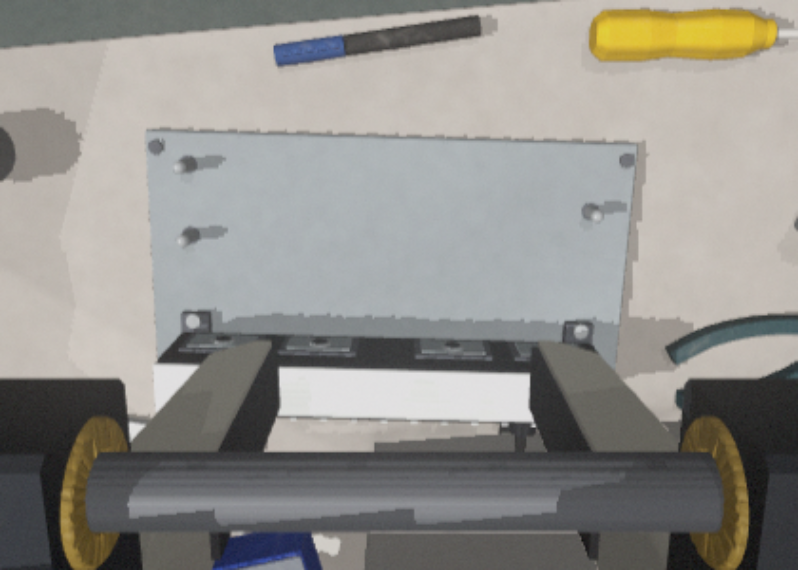

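The station view shows three studs near crop (186,162), (188,238) and (594,212). I'm zooming in on their tips.

Run:
```python
import cv2,numpy as np
a=cv2.imread('pics/w3.png'); s=570/300
out=[]
for x,y in [(186,162),(188,238),(594,212)]:
    c,r=int(110+x/1.9),int(100+y/1.9); print(r-12,c-14); out.append(cv2.resize(a[r-12:r+12,c-14:c+14],None,fx=9,fy=9,interpolation=cv2.INTER_NEAREST))
cv2.imwrite('pics/studs.png',np.hstack(out))
```

```text
173 193
213 194
199 408
```

View pics/studs.png

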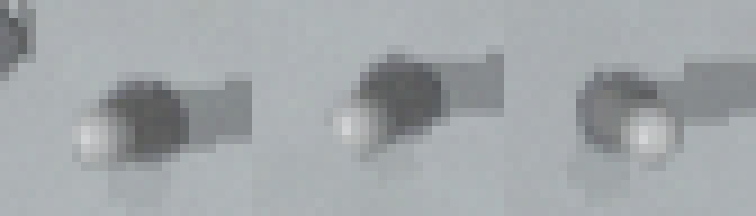

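```bash
cat >> h.py <<'E'
def avgpose(n=8):
    P=[];V=[]
    for i in range(n):
        read_camera('wrist'); o=observe(); P.append(o['position']); V.append(R.from_euler('xyz',o['tcp_rot'],degrees=True))
    T=np.eye(4); T[:3,:3]=R.concatenate(V).mean().as_matrix(); T[:3,3]=np.mean(P,0); return T,np.std(P,0)
from scipy.optimize import least_squares
def fit(pts,pix,T,x0):
    """pts model (x,y,zworld) ; fit x,y,yaw(deg)"""
    pts=np.array(pts,float); m,W=model('wrist',T); 
    W=np.array([px2w('wrist',p,q[2],T)[:2] for p,q in zip(pix,pts)])
    def f(v):
        c,s=np.cos(np.radians(v[2])),np.sin(np.radians(v[2])); return ((pts[:,:2]@np.array([[c,s],[-s,c]])+v[:2]-W)*1000).ravel()
    r=least_squares(f,x0); return r.x,np.round(r.fun,1)
E
python3 - <<'E'
from h import *
T,s=avgpose(); np.save('T3.npy',T); print(T[:3,3],s,R.from_matrix(T[:3,:3]).as_euler('xyz',degrees=True))
pix=[(187.3,203.1),(226.6,205),(213.5,423.7)]
v,r=fit([(-.062,-.124,.029),(-.018,-.124,.029),(-.04,.124,.029)],pix,T,[.53,.03,-5]); print('station',v,r)
c,s=np.cos(np.radians(v[2])),np.sin(np.radians(v[2])); print('seat',v[0]-.04*c,v[1]-.04*s)
plan([(0.51,-0.1,0.3,171),(0.635,-0.216,0.3,166.7)])
E
```

```text
[0.49069719 0.03790975 0.29947326] [6.92072139e-06 4.12888126e-04 2.55881377e-05] [ 1.79982723e+02 -1.73697774e-02  1.75112135e+02]
station [ 0.53364007  0.02384898 -6.54485352] [ 0.3 -0.  -0.3 -0.1 -0.   0.1]
seat 0.4939007556925731 0.02840822312273112
[-0.062, -0.27, -0.001] az 0.066 rows 3
[-0.283, -0.19, -0.0] az 0.072 rows 4
```

apply_moves:
  moves:
    - [-0.062,-0.27,0,0,0,0.066,60]
    - [-0.062,-0.27,0,0,0,0.066,60]
    - [-0.062,-0.27,0,0,0,0.066,60]

```text
time_s: 8.7
position: [0.5098, -0.1028, 0.2996]
tcp_rot: [-180.0, 0.0, 170.9]
contact_force: [0.9, -0.3, -0.6]
gripper_width: 0.0597
grip_force: 0.0
```

apply_moves:
  moves:
    - [-0.29,-0.19,0,0,0,0.072,60]
    - [-0.29,-0.19,0,0,0,0.072,60]
    - [-0.29,-0.19,0,0,0,0.072,60]
    - [-0.29,-0.19,0,0,0,0.072,60]
    - [-0.29,-0.19,0,0,0,0.072,60]
    - [-0.29,-0.19,0,0,0,0.072,60]
    - [-0.29,-0.19,0,0,0,0.072,60]
    - [-0.29,-0.19,0,0,0,0.072,60]

```text
time_s: 9.5
position: [0.6374, -0.2157, 0.3001]
tcp_rot: [-180.0, 0.0, 166.7]
contact_force: [0.0, -1.1, -0.7]
gripper_width: 0.0601
grip_force: 0.0
```

Run:
```python
from h import *
T,s=avgpose(4); np.save('T4.npy',T); print(T[:3,3],s,R.from_matrix(T[:3,:3]).as_euler('xyz',degrees=True))
a=read_camera('wrist'); save('w4',a)
for d in outline_of('nest_plate','wrist'):
    ys,xs=np.nonzero(d['mask']); W=np.array([px2w('wrist',(r,c),.008,T)[:2] for r,c in zip(ys,xs)])
    print(d['p'],d['centre'],cv2.minAreaRect((W*1000).astype(np.float32)))
cv2.imwrite('pics/w4c.png',cv2.resize(a[100:400,110:530,::-1],(798,570)))
```

```text
[ 0.63762391 -0.21614833  0.30009699] [8.57129220e-05 1.92975565e-04 5.04538995e-05] [-1.79971153e+02  2.29316139e-02  1.66696646e+02]Traceback (most recent call last):
  File "<stdin>", line 5, in <module>
  File "h.py", line 11, in px2w
    m,W=model(c,T); r,cc=rc; d=W[:3,:3]@np.array([(cc-m['cx'])/m['fx'],(r-m['cy'])/m['fy'],1]); p=W[:3,3]
        ~~~~~^^^^^
  File "h.py", line 8, in model
    m=camera_model(c); W=np.array(m['world_from_camera']) if c!='wrist' else (tool() if T is None else T)@np.array(m['T_tool_cam'])
ValueError: time passes only in moves, steps and waits
```

```bash
sed -i "s/m=camera_model(c); W=/m=CM(c); W=/" h.py
cat >> h.py <<'E'
import functools
CM=functools.lru_cache(None)(camera_model)
def rect(mask,z,T,cam='wrist'):
    cn=max(cv2.findContours(mask.astype(np.uint8),cv2.RETR_EXTERNAL,cv2.CHAIN_APPROX_NONE)[0],key=cv2.contourArea)[:,0]
    W=np.array([px2w(cam,(r,c),z,T)[:2] for c,r in cn]); return cv2.minAreaRect((W*1000).astype(np.float32)),W
E
python3 - <<'E'
from h import *
T=np.load('T4.npy'); a=read_camera('wrist')
for d in outline_of('nest_plate','wrist'): print(d['p'],d['centre'],rect(d['mask'],.008,T)[0])
cv2.imwrite('pics/w4c.png',cv2.resize(a[100:400,110:530,::-1],(798,570)))
E
```

```text
0.59 [211.7, 323.1] ((648.3310546875, -215.41439819335938), (272.1627197265625, 72.71282958984375), 76.3611068725586)
0.23 [140.9, 205.9] ((536.3424072265625, -328.4996643066406), (53.17324447631836, 43.6099739074707), 65.74149322509766)
```

View pics/w4c.png

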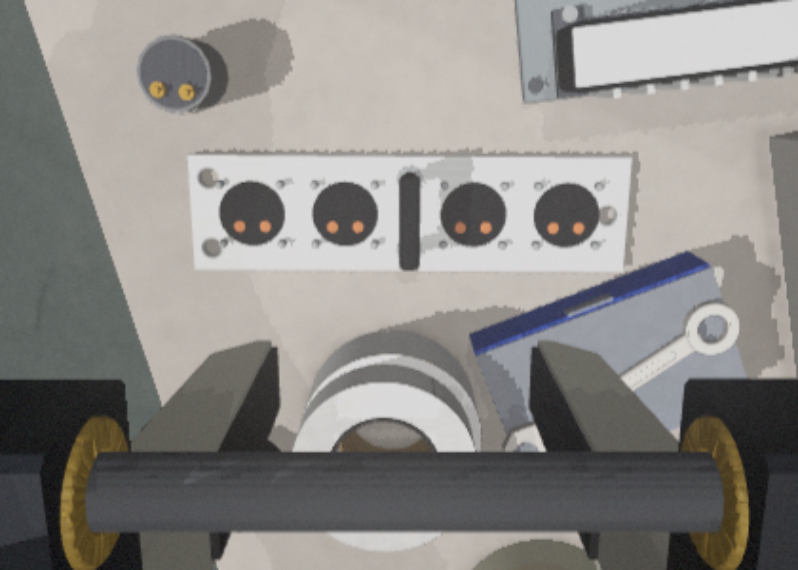

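Run:
```python
from h import *
plan([(.643,-.211,.12,166.36),(.643,-.211,.021,166.36)])
```

```text
[-0.007, 0.013, 0.359] az 0.005 rows 4
[0.0, -0.0, 0.198] az -0.0 rows 2
```

apply_moves:
  moves:
    - [-0.008,0.012,0.36,0,0,0.005,60]
    - [-0.008,0.012,0.36,0,0,0.005,60]
    - [-0.008,0.012,0.36,0,0,0.005,60]
    - [-0.008,0.012,0.36,0,0,0.005,60]
    - [-0.008,0.012,0.5,0,0,0.005,60]
    - [-0.008,0.012,0.557,0,0,0.005,60]
    - [-0.008,0.012,0.557,0,0,0.005,60]
    - [-0.008,0.012,0.557,0,0,0.005,60]

```text
time_s: 10.7
position: [0.6433, -0.2113, 0.0214]
tcp_rot: [180.0, -0.1, 166.4]
contact_force: [0.8, 0.1, 0.5]
gripper_width: 0.06
grip_force: 0.0
```

apply_moves:
  moves:
    - [0,0,0,0,0,0,4]
    - [0,0,0,0,0,0,4]
    - [0,0,0,0,0,0,4]
    - [0,0,0,0,0,0,4]
    - [0,0,0,0,0,0,4]
    - [0,0,0,0,0,0,4]
    - [0,0,0,0,0,0,4]
    - [0,0,0,0,0,0,4]
  squeeze: 40

```text
time_s: 11.5
position: [0.6431, -0.2129, 0.0214]
tcp_rot: [-179.9, 0.0, 166.3]
contact_force: [-2.5, -3.7, 5.5]
gripper_width: 0.0119
grip_force: 40.0
```

Run:
```python
from h import *
T,s=avgpose(4); print(T[:3,3],s,R.from_matrix(T[:3,:3]).as_euler('xyz',degrees=True),observe()['contact_force'])
```

```text
[ 0.64305572 -0.21288109  0.02135337] [1.50734719e-05 2.62689643e-05 1.45652769e-05] [-1.79914910e+02  7.68279018e-04  1.66307251e+02] [-1.92935557 -3.92376039  4.88042881]
```

Run:
```python
from h import *
T=np.eye(4);T[:3,:3]=R.from_euler('xyz',[179.99,-.002,175.3166],degrees=True).as_matrix();T[:3,3]=[0.49069353,0.03830537,0.29949904]
pix=[(187.3,203.1),(226.6,205),(213.5,423.7)]
v,r=fit([(-.062,-.124,.029),(-.018,-.124,.029),(-.04,.124,.029)],pix,T,[.53,.03,-5]); print('station',v,r)
def S(x,y):
    c,s=np.cos(np.radians(v[2])),np.sin(np.radians(v[2])); return v[0]+c*x-s*y, v[1]+s*x+c*y
print('seat',S(-.04,0)); x,y=S(-.0457,.001); print('tcp',x,y); w=v[2]+179.95
o=observe(); p=o['position']
plan([(*p[:2],.16,o['tcp_rot'][2]),(x,y,.16,w),(x,y,.06,w)])
```

```text
station [ 0.53374709  0.02452241 -6.34142628] [ 0.3 -0.  -0.3 -0.1 -0.   0.1]
seat (np.float64(0.4939918378620619), np.float64(0.028940523254315977))
tcp 0.4884371670795582 0.030563986373083968
[0.0, 0.0, -0.277] az -0.0 rows 3
[0.416, 0.4, 0.0] az -0.122 rows 6
[0.0, -0.0, 0.2] az -0.0 rows 2
```

apply_moves:
  moves:
    - [0,0,-0.05,0,0,0,4]
    - [0,0,-0.13,0,0,0,4]
    - [0,0,-0.2,0,0,0,4]
    - [0,0,-0.277,0,0,0,4]
    - [0,0,-0.277,0,0,0,4]
    - [0,0,-0.277,0,0,0,4]

```text
time_s: 12.3
position: [0.6431, -0.2115, 0.1595]
tcp_rot: [180.0, 0.0, 166.4]
contact_force: [-0.5, 0.1, -3.6]
gripper_width: 0.0115
grip_force: 40.0
```

apply_moves:
  moves:
    - [0.05,0.05,0,0,0,-0.015,4]
    - [0.12,0.12,0,0,0,-0.04,4]
    - [0.19,0.18,0,0,0,-0.05,4]
    - [0.25,0.24,0,0,0,-0.07,4]
    - [0.31,0.3,0,0,0,-0.09,4]
    - [0.36,0.35,0,0,0,-0.1,4]
    - [0.4,0.385,0,0,0,-0.12,4]
    - [0.416,0.4,0,0,0,-0.122,4]

```text
time_s: 13.1
position: [0.4862, 0.0335, 0.1587]
tcp_rot: [180.0, -0.1, 173.9]
contact_force: [0.8, 0.1, 0.5]
gripper_width: 0.0042
grip_force: 0.0
```

Run:
```python
from h import *
T,s=avgpose(10); o=observe(); print(T[:3,3],s,R.from_matrix(T[:3,:3]).as_euler('xyz',degrees=True),o['contact_force'],o['moment'],o['gripper_width'],o['grip_force'])
y=R.from_matrix(T[:3,:3]).as_euler('xyz',degrees=True)[2]
plan([(.4884,.0306,.066,173.6)],(*T[:3,3],y))
```

```text
[0.48839701 0.03134608 0.1591598 ] [0.00078755 0.00107312 0.00015675] [-1.79998827e+02 -4.05369881e-02  1.73640592e+02] [ 0.08118919 -0.34167027 -0.45210262] [ 0.0387382  -0.14107532  0.04693797] 0.004591015224457407 0.0
[-0.0, -0.001, 0.186] az 0.001 rows 2
```

The grip slackened and the plate is lost, so I'm looking for it.

Run:
```python
from h import *
a=read_camera('top'); save('top1',a)
for l in ['nest_plate','choke_1']:
    print(l,[(round(d['p'],2),np.round(d['centre'],1),np.round(px2w('top',d['centre'],0.02),3)) for d in search_frame(l,'top')])
b=read_camera('scene'); save('scene1',b)
cv2.imwrite('pics/s1.png',np.hstack([cv2.resize(a[150:345,240:510,::-1],(430,310)),cv2.resize(b[100:380,200:520,::-1],(354,310))]))
```

```text
nest_plate [(0.57, array([275.4, 305.1]), array([0.442, 0.09 , 0.02 ])), (0.2, array([250. , 200.4]), array([0.51 , 0.361, 0.02 ]))]
choke_1 [(0.61, array([238.5, 463.5]), array([ 0.534, -0.318,  0.02 ])), (0.61, array([273.9, 462.5]), array([ 0.443, -0.313,  0.02 ])), (0.48, array([276.1, 424.1]), array([ 0.438, -0.215,  0.02 ]))]
```

View pics/s1.png

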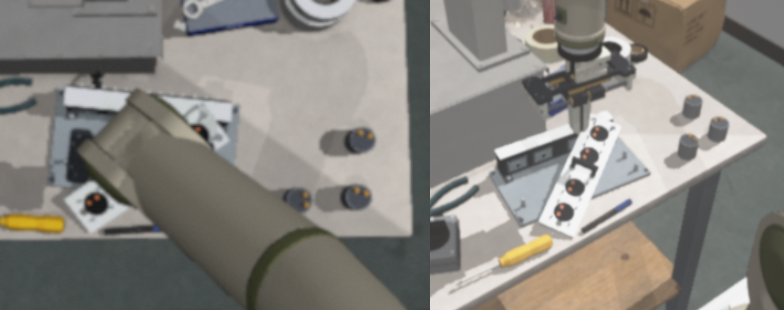

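apply_moves:
  moves:
    - [0,0,-0.1,0,0,0,60]
    - [0,0,-0.2,0,0,0,60]
    - [0,0,-0.3,0,0,0,60]
    - [0,0,-0.36,0,0,0,60]
    - [0,0,-0.36,0,0,0,60]
    - [0,0,-0.36,0,0,0,60]

```text
time_s: 14.4
position: [0.4883, 0.0313, 0.3397]
tcp_rot: [-180.0, 0.1, 173.6]
contact_force: [-0.6, 0.7, -0.1]
gripper_width: 0.0476
grip_force: 0.0
```

Run:
```python
from h import *
T,s=avgpose(4); np.save('T5.npy',T); print(T[:3,3],s,R.from_matrix(T[:3,:3]).as_euler('xyz',degrees=True))
a=read_camera('wrist'); save('w5',a)
for d in outline_of('nest_plate','wrist'): print(d['p'],d['centre'],rect(d['mask'],.04,T)[0])
cv2.imwrite('pics/w5c.png',cv2.resize(a[60:400,90:550,::-1],(798,590)))
```

```text
[0.48770095 0.03130452 0.33849672] [7.89000850e-05 1.11275941e-04 2.20196434e-04] [-1.79973661e+02 -1.01224691e-01  1.73667558e+02]
0.98 [206.3, 312.6] ((497.5995788574219, 16.528564453125), (77.81448364257812, 277.3706359863281), 34.663429260253906)
0.59 [115.5, 634.0] ((427.47686767578125, 393.3367919921875), (26.38396453857422, 11.156963348388672), 4.769650459289551)
```

View pics/w5c.png

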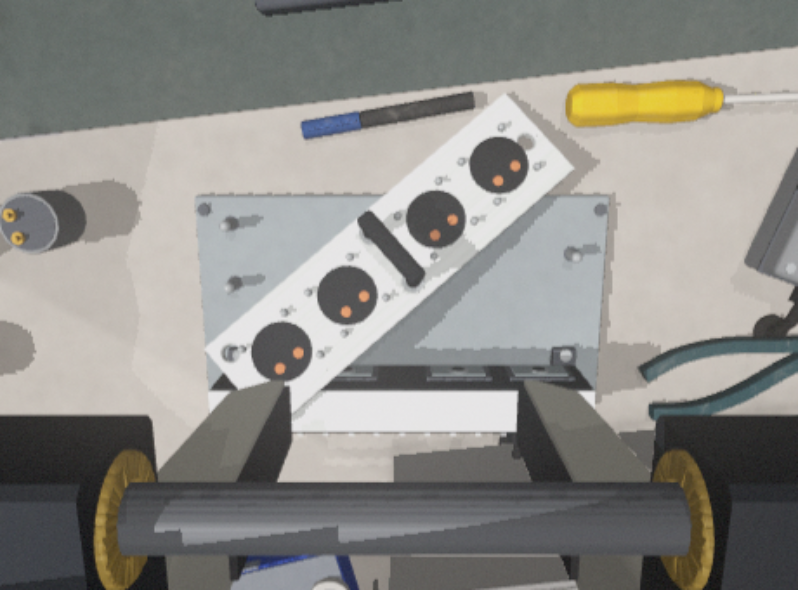

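Run:
```python
from h import *
T=np.load('T5.npy'); m,W=model('wrist',T)
K=np.array([[m['fx'],0,m['cx']],[0,m['fy'],m['cy']],[0,0,1.]])
P=np.array([(0,-98,8),(0,-40,8),(0,40,8),(0,98,8),(36,136,8),(-36,136,8),(-36,-136,8),(0,124,8)],float)/1000
q=np.array([(282,352),(347,295),(436,219),(499,165),(575,168),(510,95),(207,351),(527,142)],float)
pix=np.c_[90+q[:,0]/798*460,60+q[:,1]/590*340]
ok,rv,tv=cv2.solvePnP(P,pix,K,None,flags=cv2.SOLVEPNP_SQPNP); ok,rv,tv=cv2.solvePnP(P,pix,K,None,rv,tv,True)
pr=cv2.projectPoints(P,rv,tv,K,None)[0][:,0]; print(np.round(pr-pix,1).tolist())
M=np.eye(4);M[:3,:3]=cv2.Rodrigues(rv)[0];M[:3,3]=tv[:,0]; G=W@M; print(np.round(G,4)); np.save('G.npy',G)
for c in [(36,136,0),(-36,136,0),(36,-136,0),(-36,-136,0),(0,0,38)]: print(c,np.round((G@np.array([*np.array(c)/1000,1]))[:3],4))
```

```text
[[0.2, 0.0], [0.4, 0.7], [0.2, 0.7], [0.4, 0.5], [0.9, -0.1], [-2.4, -0.5], [-0.3, -1.2], [0.5, -0.1]]
[[ 0.7584 -0.5344 -0.3733  0.495 ]
 [ 0.5721  0.8201 -0.0118  0.0233]
 [ 0.3124 -0.2046  0.9276  0.0385]
 [ 0.      0.      0.      1.    ]]
(36, 136, 0) [0.4496 0.1554 0.0219]
(-36, 136, 0) [ 0.395   0.1142 -0.0006]
(36, -136, 0) [ 0.595  -0.0676  0.0775]
(-36, -136, 0) [ 0.5403 -0.1088  0.055 ]
(0, 0, 38) [0.4808 0.0229 0.0737]
```

```bash
cat >> h.py <<'E'
def plan6(Tt,T0=None):
    T0=tool() if T0 is None else T0
    D=np.linalg.inv(T0)@Tt; rv=np.degrees(R.from_matrix(D[:3,:3]).as_rotvec()); s=D[:3,3]
    print(np.round(s/.5,3).tolist(),np.round(rv/60,3).tolist(),'rows',np.ceil(max(np.linalg.norm(s)/.05,np.linalg.norm(rv)/8.59)))
E
python3 - <<'E'
from h import *
G=np.load('G.npy'); T=np.load('T5.npy')
A=np.eye(4); A[:3,:3]=np.c_[-G[:3,0],G[:3,1],-G[:3,2]]
A0=A.copy();A0[:3,3]=(G@[-.004,.000,.019+.09,1])[:3]; A1=A.copy();A1[:3,3]=(G@[-.004,.0,.020,1])[:3]
print(A0[:3,3],A1[:3,3]); plan6(A0,T); plan6(A1,A0)
E
```

```text
[0.45125533 0.01973052 0.1383217 ] [0.48447608 0.02078251 0.05576096]
[0.069, -0.031, 0.4] [0.081, -0.366, -0.681] rows 6.0
[0.0, 0.0, 0.178] [-0.0, -0.0, 0.0] rows 2.0
```

apply_moves:
  moves:
    - [0.069,-0.031,0.15,0.081,-0.366,-0.681,60]
    - [0.069,-0.031,0.15,0.081,-0.366,-0.681,60]
    - [0.069,-0.031,0.15,0.081,-0.366,-0.681,60]
    - [0.069,-0.031,0.25,0.081,-0.366,-0.681,60]
    - [0.069,-0.031,0.35,0.081,-0.366,-0.681,60]
    - [0.069,-0.031,0.4,0.081,-0.366,-0.681,60]
    - [0.069,-0.031,0.4,0.081,-0.366,-0.681,60]
    - [0.069,-0.031,0.4,0.081,-0.366,-0.681,60]

```text
time_s: 15.5
position: [0.4582, 0.0099, 0.1559]
tcp_rot: [-166.9, 17.3, -145.8]
contact_force: [0.8, -0.1, -0.4]
gripper_width: 0.0599
grip_force: 0.0
```

Run:
```python
from h import *
G=np.load('G.npy')
T,s=avgpose(3); print(T[:3,3],s,observe()['qpos'])
A=np.eye(4); A[:3,:3]=np.c_[-G[:3,0],G[:3,1],-G[:3,2]];A[:3,3]=(G@[-.004,.0,.020,1])[:3]; plan6(A)
a=read_camera('wrist'); save('w6',a); cv2.imwrite('pics/w6c.png',a[:,:,::-1])
```

```text
[0.45703025 0.00994311 0.15456918] [0.00022586 0.00034786 0.0006965 ] [ 20.31356826  22.83395795 -43.4386549  143.29951037  93.12236571
  23.28264535  14.99847738]
[0.003, 0.035, 0.205] [-0.023, -0.029, -0.042] rows 3.0
```

View pics/w6c.png

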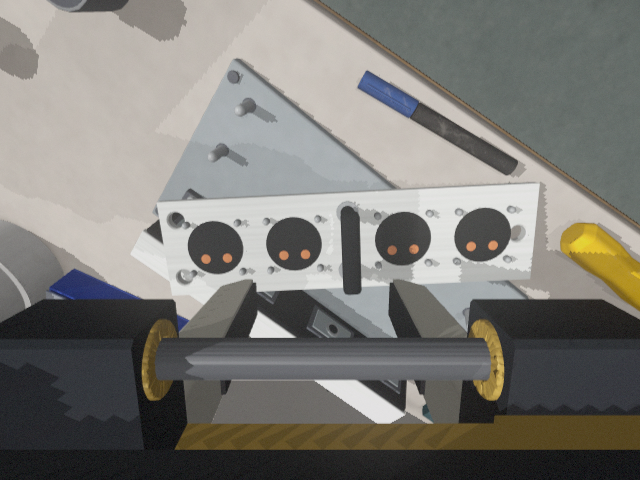

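```bash
cat >> h.py <<'E'
def pnp(P,pix,T):
    m,W=model('wrist',T); K=np.array([[m['fx'],0,m['cx']],[0,m['fy'],m['cy']],[0,0,1.]]); P=np.array(P,float)/1000; pix=np.array(pix,float)
    ok,rv,tv=cv2.solvePnP(P,pix,K,None,flags=cv2.SOLVEPNP_SQPNP); ok,rv,tv=cv2.solvePnP(P,pix,K,None,rv,tv,True)
    e=cv2.projectPoints(P,rv,tv,K,None)[0][:,0]-pix
    M=np.eye(4);M[:3,:3]=cv2.Rodrigues(rv)[0];M[:3,3]=tv[:,0]; return W@M,np.round(e,1).tolist()
E
python3 - <<'E'
from h import *
T=tool()
G,e=pnp([(0,-98,8),(0,-40,8),(0,40,8),(0,98,8),(-36,-136,8),(36,-136,8),(-36,136,8),(36,136,8),(-22,-124,8),(22,-124,8),(0,124,8)],
 [(215.5,247),(294,243.5),(403,238.5),(482.5,234.5),(158,203),(171,294),(540,183.5),(530,277),(177,219.5),(184.5,277),(517.5,232)],T)
print(e); print(np.round(G,4)); np.save('G2.npy',G)
for c in [(36,136,0),(-36,136,0),(36,-136,0),(-36,-136,0),(0,0,38)]: print(c,np.round((G@np.array([*np.array(c)/1000,1]))[:3],4))
A=np.eye(4); A[:3,:3]=np.c_[-G[:3,0],G[:3,1],-G[:3,2]];A[:3,3]=(G@[-.004,.0,.020,1])[:3]; plan6(A); A[:3,3]=(G@[-.004,.0,.07,1])[:3]; plan6(A)
E
```

```text
[[0.4, 0.2], [0.2, -0.0], [-0.1, -0.3], [-0.3, -0.1], [-1.2, -1.5], [1.3, 0.8], [-0.6, -1.0], [-0.2, 1.1], [-0.6, 0.3], [0.7, -0.1], [0.4, 0.7]]
[[ 0.7768 -0.529  -0.3417  0.4937]
 [ 0.5746  0.8174  0.0409  0.0227]
 [ 0.2576 -0.2281  0.9389  0.0396]
 [ 0.      0.      0.      1.    ]]
(36, 136, 0) [0.4497 0.1546 0.0179]
(-36, 136, 0) [ 0.3938  0.1132 -0.0007]
(36, -136, 0) [ 0.5936 -0.0678  0.0799]
(-36, -136, 0) [ 0.5376 -0.1091  0.0614]
(0, 0, 38) [0.4807 0.0243 0.0753]
[0.005, 0.037, 0.202] [0.0, 0.027, -0.048] rows 3.0
[0.002, 0.037, 0.102] [0.0, 0.027, -0.048] rows 2.0
```

apply_moves:
  moves:
    - [0.002,0.037,0.05,0,0.0,-0.02,60]
    - [0.002,0.037,0.05,0,0.0,-0.02,60]
    - [0.002,0.037,0.05,0,0.0,-0.02,60]
    - [0.002,0.037,0.05,0,0.0,-0.02,60]

```text
time_s: 16.1
position: [0.4579, 0.0232, 0.1302]
tcp_rot: [-166.5, 17.0, -144.7]
contact_force: [0.1, -0.0, 0.2]
gripper_width: 0.0599
grip_force: 0.0
```

Run:
```python
from h import *
T,s=avgpose(3); print(T[:3,3],s,observe()['qpos']); G=np.load('G2.npy')
A=np.eye(4); A[:3,:3]=np.c_[-G[:3,0],G[:3,1],-G[:3,2]];A[:3,3]=(G@[-.004,.0,.020,1])[:3]; plan6(A); A[:3,3]=(G@[-.004,.0,.07,1])[:3]; plan6(A)
```

```text
[0.45799802 0.02307489 0.130278  ] [3.38944891e-05 1.70772817e-05 5.23710811e-05] [ 18.1836129   27.57828793 -45.7684731  144.83473825 101.86247557
  28.89251606   4.45540089]
[0.005, 0.003, 0.154] [-0.003, 0.03, -0.027] rows 2.0
[0.001, 0.003, 0.054] [-0.003, 0.03, -0.027] rows 1.0
```

apply_moves:
  moves:
    - [0.001,0.003,0.05,0,0.03,-0.027,60]
    - [0.003,0.003,0.1,0,0.03,-0.027,60]
    - [0.005,0.003,0.154,0,0.03,-0.027,60]
    - [0.005,0.003,0.154,0,0.03,-0.027,60]
    - [0.005,0.003,0.154,0,0.03,-0.027,60]

```text
time_s: 16.75
position: [0.4824, 0.0215, 0.0566]
tcp_rot: [-166.3, 14.8, -143.5]
contact_force: [0.9, 0.4, 1.1]
gripper_width: 0.0603
grip_force: 0.0
```

Run:
```python
from h import *
T,s=avgpose(3); print(T[:3,3],s,observe()['qpos'],observe()['contact_force']); G=np.load('G2.npy')
A=np.eye(4); A[:3,:3]=np.c_[-G[:3,0],G[:3,1],-G[:3,2]];A[:3,3]=(G@[-.004,.0,.020,1])[:3]; plan6(A)
```

```text
[0.4829223  0.02150122 0.05769801] [1.98002526e-04 2.91628902e-05 2.64489732e-04] [ 16.33311628  39.92226842 -45.37324877 143.76707186 111.35728875
  38.24360509  -1.83758832] [-0.60966097  0.29927498 -1.03589119]
[-0.0, -0.001, 0.002] [-0.003, -0.0, 0.001] rows 1.0
```

apply_moves:
  moves:
    - [0,0,0,0,0,0,4]
    - [0,0,0,0,0,0,4]
    - [0,0,0,0,0,0,4]
    - [0,0,0,0,0,0,4]
    - [0,0,0,0,0,0,4]
    - [0,0,0,0,0,0,4]
    - [0,0,0,0,0,0,4]
  squeeze: 60

```text
time_s: 17.6
position: [0.483, 0.0218, 0.0563]
tcp_rot: [-166.3, 14.8, -143.5]
contact_force: [-0.5, 0.2, 0.4]
gripper_width: 0.0115
grip_force: 60.0
```

apply_moves:
  moves:
    - [-0.01,-0.01,-0.035,0,0,0,4]
    - [-0.02,-0.018,-0.075,0,0,0,4]
    - [-0.035,-0.032,-0.13,0,0,0,4]
    - [-0.05,-0.045,-0.185,0,0,0,4]
    - [-0.05,-0.045,-0.185,0,0,0,4]
    - [-0.05,-0.045,-0.185,0,0,0,4]

```text
time_s: 18.2
position: [0.4829, 0.0213, 0.1551]
tcp_rot: [-166.2, 14.9, -143.5]
contact_force: [-0.3, -0.3, -2.7]
gripper_width: 0.0115
grip_force: 60.0
```

Run:
```python
from h import *
T,s=avgpose(3); print(T[:3,3],s,observe()['qpos'],observe()['contact_force'],observe()['gripper_width'])
A=np.eye(4);A[:3,:3]=R.from_euler('xyz',[180,0,173.6],degrees=True).as_matrix(); A[:3,3]=[.484,.03,.19]; plan6(A)
```

```text
[0.48224851 0.02139304 0.15372203] [1.53877911e-04 7.47163993e-05 3.41222405e-04] [ 14.76643133  23.53099249 -38.46951109 139.4811009   83.83712105
  23.17963177  26.30108814] [ 0.67369435 -0.08797898 -3.71724913] 0.01179716079080449
[-0.031, -0.005, -0.068] [-0.124, 0.317, 0.678] rows 6.0
```

apply_moves:
  moves:
    - [-0.005,-0.001,-0.03,-0.02,0.053,0.113,4]
    - [-0.01,-0.002,-0.068,-0.04,0.106,0.226,4]
    - [-0.015,-0.003,-0.068,-0.06,0.159,0.34,4]
    - [-0.02,-0.004,-0.068,-0.083,0.211,0.452,4]
    - [-0.026,-0.005,-0.068,-0.104,0.264,0.565,4]
    - [-0.031,-0.005,-0.068,-0.124,0.317,0.678,4]
    - [-0.031,-0.005,-0.068,-0.124,0.317,0.678,4]
    - [-0.031,-0.005,-0.068,-0.124,0.317,0.678,4]

```text
time_s: 19.15
position: [0.4841, 0.0293, 0.1898]
tcp_rot: [-180.0, 0.0, 173.7]
contact_force: [-0.8, -0.5, -3.1]
gripper_width: 0.0115
grip_force: 60.0
```

Run:
```python
from h import *
T,s=avgpose(6); o=observe(); print(T[:3,3],s,R.from_matrix(T[:3,:3]).as_euler('xyz',degrees=True),o['qpos'],o['contact_force'],o['gripper_width'])
np.save('T7.npy',T); a=read_camera('wrist'); save('w7',a)
```

```text
[0.48374937 0.02990299 0.19081119] [0.00017309 0.00018439 0.000433  ] [-1.79959710e+02  1.30791480e-01  1.73775602e+02] [ 21.8098035   25.31051553 -43.44753603 122.37075155  26.41203351
  41.63884465  44.63778637] [ 0.87639794 -0.53761673 -3.35096991] 0.011363698740718589
```

View pics/w7.png

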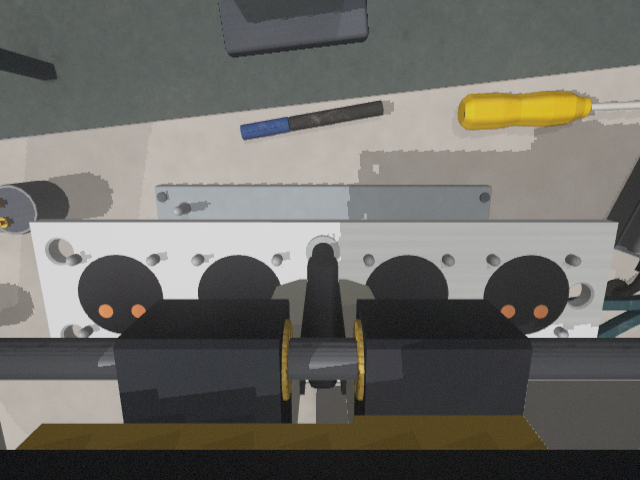

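Run:
```python
from h import *
T=np.load('T7.npy')
P=[(-36,-136,8),(-36,136,8),(-22,-124,8),(0,124,8),(0,-98,8),(0,98,8)]; q=[(31,222.5),(617.5,221.5),(59,250),(581,294.5),(120,293.5),(526,292)]
G,e=pnp(P,q,T); print(e); print(np.round(np.linalg.inv(T)@G,4))
zt=T[2,3]-.0195+.008
print(fit([(a/1000,b/1000,zt) for a,b,c in P],[(r,c) for c,r in q],T,[.48,.03,-6]))
v=fit([(a/1000,b/1000,zt) for a,b,c in P],[(r,c) for c,r in q],T,[.48,.03,-6])[0]; print(T[:3,:3].T@np.array([v[0]-T[0,3],v[1]-T[1,3],0]))
```

```text
[[-0.9, -1.3], [0.3, -1.6], [1.2, 0.4], [-0.7, -0.4], [0.3, 0.8], [-0.1, 2.2]]
[[-9.997e-01  4.200e-03  2.310e-02 -3.300e-03]
 [ 3.900e-03  9.999e-01 -1.000e-02 -1.000e-04]
 [-2.320e-02 -9.900e-03 -9.997e-01  1.900e-02]
 [ 0.000e+00  0.000e+00  0.000e+00  1.000e+00]]
(array([ 0.48703677,  0.03010906, -6.15395458]), array([-0.7, -0.7, -0.4,  0.3,  0.2,  0.5, -0.5, -0.7,  0.4,  0.6,  0.9,
       -0. ]))
[-3.24566980e-03  5.61290249e-04  7.01434753e-06]
```

Run:
```python
from h import *
v=[0.53374709,0.02452241,-6.34142628]; c,s=np.cos(np.radians(v[2])),np.sin(np.radians(v[2])); x,y=v[0]-.0435*c,v[1]-.0435*s; print(x,y)
plan([(x,y,.06,173.6),(x,y,.03,173.6)])
```

```text
0.4905132510570803 0.029327112931262826
[-0.013, -0.0, 0.263] az 0.002 rows 3
[0.0, -0.0, 0.06] az -0.0 rows 1
```

apply_moves:
  moves:
    - [-0.013,0,0.07,0,0,0.002,4]
    - [-0.013,0,0.14,0,0,0.002,4]
    - [-0.013,0,0.2,0,0,0.002,4]
    - [-0.013,0,0.24,0,0,0.002,4]
    - [-0.013,0,0.263,0,0,0.002,4]
    - [-0.013,0,0.263,0,0,0.002,4]
    - [-0.013,0,0.263,0,0,0.002,4]
    - [-0.013,0,0.263,0,0,0.002,4]

```text
time_s: 20.3
position: [0.492, 0.0294, 0.0609]
tcp_rot: [180.0, 0.2, 173.5]
contact_force: [-0.1, -0.4, -3.3]
gripper_width: 0.0118
grip_force: 60.0
```

Run:
```python
from h import *
T,s=avgpose(6); o=observe(); print(T[:3,3],s,R.from_matrix(T[:3,:3]).as_euler('xyz',degrees=True),o['contact_force'],o['moment'],o['gripper_width'])
plan([(.4905,.0293,.03,173.6)])
```

```text
[0.49183436 0.02913876 0.06057219] [1.52252932e-04 7.13844358e-05 2.18604516e-04] [179.96872429   0.22354572 173.46764526] [ 0.10704967  0.61658478 -2.66849218] [ 0.04818724 -0.1598396  -0.03402841] 0.011617863873632941
[0.002, 0.0, 0.06] az -0.002 rows 1
```

apply_moves:
  moves:
    - [0.003,0,0,0,0,0,4]
    - [0.003,0,0.01,0,0,0,4]
    - [0.003,0,0.02,0,0,0,4]
    - [0.003,0,0.025,0,0,0,4]
    - [0.003,0,0.03,0,0,0,4]
    - [0.003,0,0.03,0,0,0,4]

```text
time_s: 21.2
position: [0.4898, 0.0295, 0.0444]
tcp_rot: [180.0, 0.1, 173.5]
contact_force: [-0.1, -0.3, -2.9]
gripper_width: 0.0116
grip_force: 60.0
```

apply_moves:
  moves:
    - [0,0,0.01,0,0,0,4]
    - [0,0,0.02,0,0,0,4]
    - [0,0,0.028,0,0,0,4]
    - [0,0,0.028,0,0,0,4]
    - [0,0,0.028,0,0,0,4]

```text
time_s: 21.7
position: [0.4899, 0.0295, 0.0307]
tcp_rot: [180.0, 0.1, 173.5]
contact_force: [-0.2, 0.0, -2.4]
gripper_width: 0.0115
grip_force: 60.0
```

apply_moves:
  moves:
    - [0,0,0.004,0,0,0,4]
    - [0,0,0.004,0,0,0,4]
    - [0,0,0.004,0,0,0,4]

```text
time_s: 22.0
position: [0.4902, 0.0295, 0.0293]
tcp_rot: [180.0, 0.2, 173.5]
contact_force: [-0.6, 0.5, 5.2]
gripper_width: 0.0113
grip_force: 60.0
```

apply_moves:
  moves:
    - [0,0,0,0,0,0,60]
    - [0,0,0,0,0,0,60]
    - [0,0,0,0,0,0,60]
    - [0,0,0,0,0,0,60]
    - [0,0,-0.1,0,0,0,60]
    - [0,0,-0.2,0,0,0,60]
    - [0,0,-0.4,0,0,0,60]
    - [0,0,-0.54,0,0,0,60]

```text
time_s: 22.8
position: [0.4888, 0.0295, 0.2306]
tcp_rot: [180.0, 0.1, 173.5]
contact_force: [1.0, -1.1, 0.7]
gripper_width: 0.0599
grip_force: 0.0
```

Run:
```python
from h import *
T,s=avgpose(4); np.save('T8.npy',T); print(T[:3,3],s,R.from_matrix(T[:3,:3]).as_euler('xyz',degrees=True))
a=read_camera('wrist'); save('w8',a); cv2.imwrite('pics/w8c.png',cv2.resize(a[100:400,110:530,::-1],(798,570)))
for d in outline_of('nest_plate','wrist'): print(d['p'],d['centre'],rect(d['mask'],.018,T)[0])
t=read_camera('top'); save('top2',t)
for d in outline_of('choke_1','top'): print(d['p'],d['centre'],px2w('top',d['centre'],.03)[:2])
```

```text
[0.49113489 0.02991913 0.23328526] [0.00084249 0.00082103 0.00289578] [179.94136061   0.49841106 173.45989027]
0.66 [216.0, 320.9] ((497.3190612792969, 29.941619873046875), (275.44586181640625, 75.5416030883789), 83.45768737792969)
0.52 [278.2, 326.0] ((539.46630859375, 25.134994506835938), (307.4029541015625, 174.43336486816406), 83.74051666259766)
0.8 [273.8, 462.2] [ 0.4432422  -0.30984029]
0.64 [272.6, 426.0] [ 0.44698591 -0.21825658]
```

View pics/w8c.png

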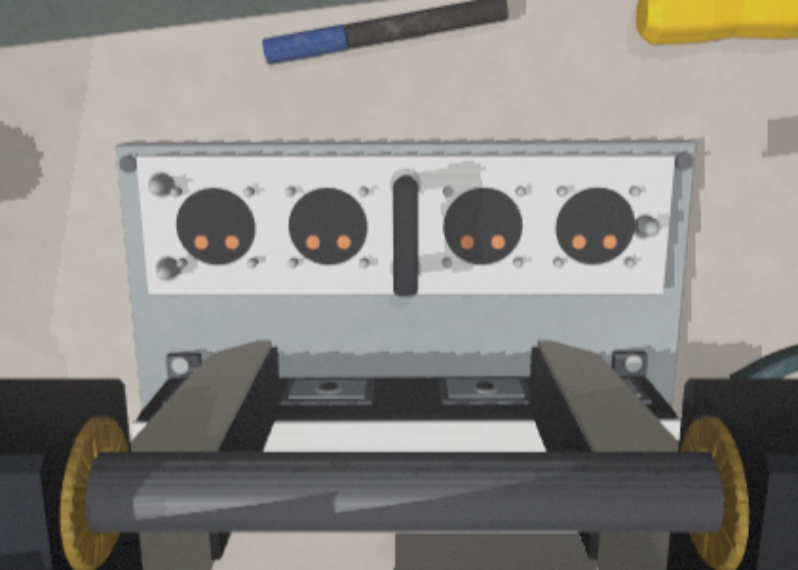

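Run:
```python
from h import *
o=observe(); print(o['position'],o['tcp_rot'])
plan([(0.495,0.02,0.28,128),(0.495,0.02,0.30,83.7)])
```

```text
[0.48867296 0.02927234 0.22749837] [1.79998406e+02 1.88370489e-03 1.73513566e+02]
[-0.015, -0.017, -0.105] az 0.759 rows 6
[0.0, 0.0, -0.04] az 0.738 rows 6
```

apply_moves:
  moves:
    - [-0.015,-0.017,-0.105,0,0,0.759,93]
    - [-0.015,-0.017,-0.105,0,0,0.759,93]
    - [-0.015,-0.017,-0.105,0,0,0.759,93]
    - [-0.015,-0.017,-0.105,0,0,0.759,93]
    - [-0.015,-0.017,-0.105,0,0,0.759,93]
    - [-0.015,-0.017,-0.105,0,0,0.759,93]

```text
time_s: 23.8
position: [0.4953, 0.0203, 0.2801]
tcp_rot: [180.0, 0.0, 127.7]
contact_force: [0.1, 0.3, 0.5]
gripper_width: 0.0927
grip_force: 0.0
```

apply_moves:
  moves:
    - [0,0,-0.04,0,0,0.738,93]
    - [0,0,-0.04,0,0,0.738,93]
    - [0,0,-0.04,0,0,0.738,93]
    - [0,0,-0.04,0,0,0.738,93]
    - [0,0,-0.04,0,0,0.738,93]
    - [0,0,-0.04,0,0,0.738,93]
    - [0,0,-0.04,0,0,0.738,93]

```text
time_s: 24.5
position: [0.4955, 0.0204, 0.3005]
tcp_rot: [179.9, -0.0, 83.9]
contact_force: [1.1, 1.0, 0.0]
gripper_width: 0.093
grip_force: 0.0
```

```bash
cat >> h.py <<'E'
def blobs(a,T,z,pred,thr=70,rad=22):
    """dark disc centroids near predicted world points"""
    g=cv2.cvtColor(a,cv2.COLOR_RGB2GRAY); out=[]
    for p in pred:
        r,c=w2px('wrist',p,T); w=np.zeros_like(g); cv2.circle(w,(int(c),int(r)),rad,255,-1)
        b=((g<thr)&(w>0)).astype(np.uint8); n,l,st,ce=cv2.connectedComponentsWithStats(b)
        if n<2: out.append(None); continue
        k=1+np.argmax(st[1:,4]); cn=np.vstack(cv2.findContours((l==k).astype(np.uint8),cv2.RETR_EXTERNAL,cv2.CHAIN_APPROX_NONE)[0])
        (x,y),(w_,h_),_=cv2.minAreaRect(cv2.convexHull(cn)); out.append((y,x,w_,h_))
    return out
E
python3 - <<'E'
from h import *
T,s=avgpose(8); np.save('T9.npy',T); print(T[:3,3],s,R.from_matrix(T[:3,:3]).as_euler('xyz',degrees=True))
a=read_camera('wrist'); save('w9',a)
c,s=np.cos(np.radians(-6.34)),np.sin(np.radians(-6.34))
ys=[-.098,-.04,.04,.098]; pred=[(.494-s*y,.0295+c*y,.018) for y in ys]
b=blobs(a,T,.018,pred); print(np.round(b,1) if None not in b else b); print([w2px('wrist',p,T).round(0) for p in pred])
g=[i for i in range(4) if b[i]]; print(fit([(0,ys[i],.018) for i in g],[b[i][:2] for i in g],T,[.49,.03,-6]))
cv2.imwrite('pics/w9s.png',a[:,:,::-1])
E
```

```text
[0.49569347 0.02013988 0.30108152] [7.54075369e-05 1.23010324e-04 2.12261308e-04] [ 1.79883567e+02 -1.85034510e-02  8.37927361e+01]
[[277.3 314.6  23.2  29.8]
 [232.5 318.   31.   32. ]
 [169.1 319.7  22.8  32.9]
 [117.3 330.8   1.4   2.1]]
[array([279., 319.]), array([232., 319.]), array([163., 319.]), array([109., 319.])]
(array([  0.49582587,   0.02586854, -11.37173856]), array([-2.1, -5.1, -0.9, -3. ,  4.9,  2.7, -1.9,  5.3]))
```

Run:
```python
from h import *
T=np.load('T9.npy'); a=cv2.imread('pics/w9.png')[:,:,::-1].copy()
g=cv2.cvtColor(a,cv2.COLOR_RGB2GRAY)
g2=cv2.GaussianBlur(g,(3,3),0)
C=cv2.HoughCircles(g2,cv2.HOUGH_GRADIENT,1,25,param1=120,param2=12,minRadius=14,maxRadius=22)
for x,y,r in C[0]:
    if 290<x<350 and 80<y<310: print(round(x,1),round(y,1),r)
for p in [(279,319),(232,319),(163,319),(109,319)]: print(g[p[0]-24:p[0]+25:4,p[1]-24:p[1]+25:4].tolist())
```

```text
318.5 163.5 17.9
318.5 108.5 19.2
318.5 232.5 17.4
319.5 279.5 15.6
[[215, 215, 215, 215, 215, 215, 216, 217, 214, 215, 214, 215, 215], [215, 215, 206, 216, 215, 214, 215, 215, 216, 214, 215, 215, 215], [215, 215, 128, 214, 215, 198, 191, 206, 216, 213, 171, 215, 214], [215, 214, 198, 196, 71, 70, 68, 69, 66, 214, 183, 216, 216], [214, 215, 212, 66, 70, 70, 66, 94, 124, 68, 216, 215, 214], [215, 214, 69, 71, 64, 71, 71, 112, 149, 71, 155, 214, 214], [214, 215, 68, 72, 69, 71, 73, 71, 73, 70, 95, 215, 216], [214, 214, 72, 70, 67, 66, 70, 80, 92, 72, 154, 215, 216], [215, 203, 214, 67, 67, 69, 69, 149, 150, 71, 215, 215, 215], [215, 176, 167, 180, 69, 66, 67, 73, 73, 165, 166, 215, 214], [216, 104, 173, 214, 216, 170, 163, 183, 215, 213, 129, 138, 215], [208, 95, 94, 215, 216, 215, 215, 214, 215, 205, 93, 98, 215], [214, 166, 157, 214, 216, 214, 214, 215, 215, 214, 153, 167, 214]]
[[167, 161, 161, 160, 160, 162, 161, 162, 162, 161, 161, 160, 183], [216, 215, 204, 215, 215, 215, 215, 214, 214, 215, 178, 215, 214], [215, 216, 127, 216, 213, 131, 95, 163, 214, 214, 127, 215, 215], [216, 2
[... 1530 characters left out ...]
 215, 215, 149, 214, 213], [214, 212, 191, 196, 73, 74, 73, 73, 70, 199, 172, 214, 214], [214, 214, 204, 71, 71, 71, 73, 71, 82, 75, 215, 214, 214], [214, 215, 68, 76, 69, 73, 70, 110, 161, 72, 75, 214, 214], [215, 215, 76, 77, 72, 71, 72, 75, 106, 72, 74, 216, 215], [215, 214, 77, 74, 73, 73, 70, 73, 73, 72, 72, 215, 214], [215, 215, 74, 71, 72, 73, 71, 72, 106, 73, 74, 215, 215], [214, 215, 74, 73, 74, 72, 70, 124, 165, 72, 80, 216, 215], [214, 195, 214, 73, 72, 75, 74, 74, 72, 69, 204, 215, 214], [214, 213, 151, 213, 73, 72, 71, 72, 71, 214, 153, 215, 215], [215, 213, 194, 215, 216, 215, 184, 215, 215, 215, 187, 214, 214], [215, 215, 215, 215, 215, 215, 216, 214, 215, 214, 214, 214, 215]]
```

Run:
```python
from h import *
T=np.load('T9.npy'); a=cv2.imread('pics/w9.png')[:,:,::-1].copy()
c,s=np.cos(np.radians(-6.34)),np.sin(np.radians(-6.34))
ys=[-.098,-.04,.04,.098]; pred=[px2w('wrist',q,.018,T) for q in [(279.5,319),(232.5,318.5),(163.5,318.5),(109,318.5)]]
b=blobs(a,T,.018,pred,100,20); print(np.round(b,1).tolist())
v,r=fit([(0,y,.018) for y in ys],[q[:2] for q in b],T,[.49,.03,-6]); print(v,r)
d=T[:3,:3].T@np.array([.4902-v[0],.0295-v[1],0]); print('TCPrelease-est in tool (x,y)',d*1000)
```

```text
[[279.3, 318.8, 31.1, 30.4], [232.0, 318.5, 32.0, 33.0], [163.0, 319.0, 34.0, 36.0], [108.7, 318.9, 36.2, 37.1]]
[ 0.49416331  0.02952373 -6.43345505] [-0.1  0.2  0.2 -0.4 -0.2  0.1  0.   0. ]
TCPrelease-est in tool (x,y) [-0.4521236  -3.93749538 -0.00814759]
```

Run:
```python
from h import *
plan([(0.475,-0.27,0.30,83.7)])
```

```text
[-0.581, 0.022, 0.003] az -0.0 rows 6
```

apply_moves:
  moves:
    - [-0.581,0.022,0.003,0,0,0,93]
    - [-0.581,0.022,0.003,0,0,0,93]
    - [-0.581,0.022,0.003,0,0,0,93]
    - [-0.581,0.022,0.003,0,0,0,93]
    - [-0.581,0.022,0.003,0,0,0,93]
    - [-0.581,0.022,0.003,0,0,0,93]
    - [-0.581,0.022,0.003,0,0,0,93]
    - [-0.581,0.022,0.003,0,0,0,93]

```text
time_s: 25.75
position: [0.4744, -0.2705, 0.2995]
tcp_rot: [179.9, -0.0, 83.6]
contact_force: [0.0, 0.3, 0.8]
gripper_width: 0.093
grip_force: 0.0
```

Run:
```python
from h import *
T,s=avgpose(8); np.save('T10.npy',T); print(T[:3,3],s,R.from_matrix(T[:3,:3]).as_euler('xyz',degrees=True))
a=read_camera('wrist'); save('w10',a)
for d in outline_of('choke_1','wrist'):
    ys,xs=np.nonzero(d['mask']); print(round(d['p'],2),d['centre'],len(ys),xs.min(),xs.max(),ys.min(),ys.max(),px2w('wrist',d['centre'],.03,T)[:2])
hs=cv2.cvtColor(a,cv2.COLOR_RGB2HSV); m=((hs[...,0]>12)&(hs[...,0]<32)&(hs[...,1]>110)&(hs[...,2]>90)).astype(np.uint8)
n,l,st,ce=cv2.connectedComponentsWithStats(m)
for k in range(1,n):
    if st[k,4]>8: print('brass',ce[k].round(1),st[k,4],px2w('wrist',ce[k][::-1],.047,T)[:2])
```

```text
[ 0.47495088 -0.26867146  0.29989413] [0.0001135  0.00032202 0.00010183] [ 1.79845212e+02 -3.43373612e-02  8.37675525e+01]
0.79 [168.3, 284.8] 1255 266 305 149 187 [ 0.44046659 -0.22068955]
0.69 [248.1, 379.2] 1336 359 399 226 269 [ 0.53682452 -0.32230582]
0.56 [248.6, 301.1] 1221 281 318 229 269 [ 0.4471688  -0.31302322]
0.37 [27.7, 306.8] 3732 273 343 0 56 [ 0.48095955 -0.08454536]
brass [293.5 174.9] 46 [ 0.45034565 -0.22776011]
brass [279.  178.2] 48 [ 0.43461401 -0.22959877]
brass [308.1 247.4] 42 [ 0.45640778 -0.30814995]
brass [390.7 246.8] 43 [ 0.54750177 -0.31759107]
brass [387.  260.1] 43 [ 0.5423429  -0.33246558]
brass [305.3 261. ] 42 [ 0.45149376 -0.32344637]
brass [ 65.3 359.4] 1598 [ 0.15325049 -0.41317911]
brass [559.  326.6] 54 [ 0.736963  -0.4354173]
brass [588.2 360. ] 657 [ 0.77342265 -0.4831915 ]
brass [ 95.6 334.2] 17 [ 0.19709828 -0.38508139]
brass [553.3 333.8] 12 [ 0.73068363 -0.44390443]
brass [573.7 336.5] 15 [ 0.75475579 -0.45010253]
brass [566.4 385.9] 19 [ 0.74892754 -0.5159022 ]
brass [188.4 427.9] 104 [ 0.28030701 -0.52323134]
brass [467.8 435.4] 9224 [ 0.62794221 -0.57341914]
```

View pics/w10.png

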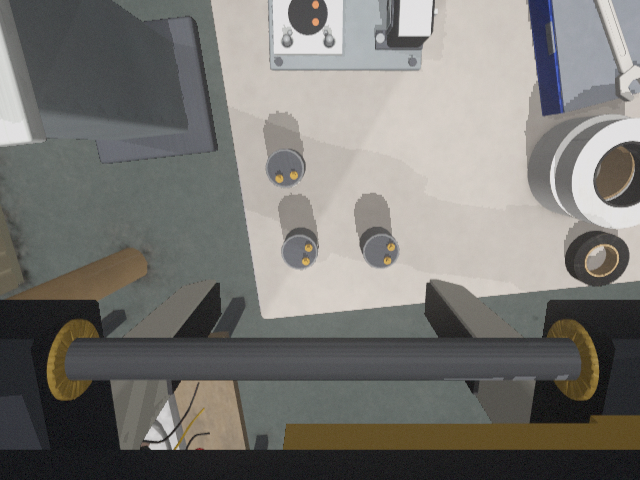

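```bash
cat >> h.py <<'E'
PL=(0.4942,0.0295,-6.4)
def nest(i):
    y=[-.098,-.04,.04,.098][i-1]; c,s=np.cos(np.radians(PL[2])),np.sin(np.radians(PL[2])); return PL[0]-s*y,PL[1]+c*y
def chokes(T,a,zb=0.0):
    """choke poses from brass screw pairs"""
    hs=cv2.cvtColor(a,cv2.COLOR_RGB2HSV); m=((hs[...,0]>12)&(hs[...,0]<32)&(hs[...,1]>110)&(hs[...,2]>90)).astype(np.uint8)
    n,l,st,ce=cv2.connectedComponentsWithStats(m); S=[px2w('wrist',ce[k][::-1],zb+.047,T)[:2] for k in range(1,n) if 8<st[k,4]<400]
    O=[(d['p'],px2w('wrist',d['centre'],zb+.03,T)[:2]) for d in outline_of('choke_1','wrist') if d['p']>.2]; out=[]
    for p,o in O:
        N=[q for q in S if np.linalg.norm(q-o)<.025]
        if len(N)!=2: print('choke?',p,o,len(N)); continue
        M=(N[0]+N[1])/2; d=N[1]-N[0]; L=np.linalg.norm(d); n_=np.array([-d[1],d[0]])/L; n_*=np.sign(n_@(M-o))
        out.append((*(M-.009*n_),np.degrees(np.arctan2(n_[1],n_[0])))); print('choke',np.round(out[-1],4),'screws',round(L,4),'mask',np.round(o,4),round(p,2))
    return out
E
python3 - <<'E'
from h import *
T=np.load('T10.npy'); a=read_camera('wrist'); chokes(tool(),a)
plan([(.4454,-.3130,.10,72.2),(.4454,-.3130,.012,72.2)]); print([np.round(nest(i),4) for i in (1,2,3,4)])
plan([(.4454,-.3130,.15,72.2),(.46,-.12,.15,77),(*nest(3),.15,83.6),(*nest(3),.045,83.6)],(.4454,-.313,.012,72.2))
E
```

```text
choke [  0.4415  -0.2204 -83.6579] screws 0.016 mask [ 0.4425 -0.2225] 0.89
choke [  0.5364  -0.3228 -18.6312] screws 0.0162 mask [ 0.5385 -0.322 ] 0.74
choke [  0.4454  -0.3138 -17.0962] screws 0.0161 mask [ 0.4473 -0.3162] 0.7
[-0.093, -0.049, 0.4] az 0.191 rows 5
[0.0, -0.0, 0.176] az -0.0 rows 2
[array([ 0.4833, -0.0679]), array([ 0.4897, -0.0103]), array([0.4987, 0.0693]), array([0.5051, 0.1269])]
[-0.0, 0.0, -0.276] az -0.0 rows 3
[0.376, -0.09, -0.0] az -0.08 rows 4
[0.386, -0.01, -0.0] az -0.11 rows 4
[0.0, -0.0, 0.21] az -0.0 rows 3
```

apply_moves:
  moves:
    - [-0.093,-0.049,0.2,0,0,0.188,70]
    - [-0.093,-0.049,0.4,0,0,0.188,70]
    - [-0.093,-0.049,0.4,0,0,0.188,70]
    - [-0.093,-0.049,0.4,0,0,0.188,70]
    - [-0.093,-0.049,0.4,0,0,0.188,70]
    - [-0.093,-0.049,0.4,0,0,0.188,70]
    - [-0.093,-0.049,0.4,0,0,0.188,70]

```text
time_s: 27.05
position: [0.4472, -0.3134, 0.1015]
tcp_rot: [179.7, -0.0, 72.4]
contact_force: [0.4, -0.1, 0.4]
gripper_width: 0.0698
grip_force: 0.0
```

Run:
```python
from h import *
T,s=avgpose(4); print(T[:3,3],s,R.from_matrix(T[:3,:3]).as_euler('xyz',degrees=True))
a=read_camera('wrist'); chokes(tool(),a)
plan([(.4454,-.3134,.012,72.4)])
```

```text
[ 0.44713187 -0.31360219  0.10187773] [1.99268644e-04 2.50479322e-05 1.33317308e-04] [ 1.79659437e+02 -5.80646633e-03  7.24132022e+01]
choke [  0.441   -0.2207 -83.6447] screws 0.0158 mask [ 0.4416 -0.22  ] 0.86
choke [  0.4449  -0.3134 -17.5654] screws 0.0157 mask [ 0.4448 -0.3149] 0.64
choke [  0.5351  -0.3222 -18.8218] screws 0.0159 mask [ 0.5355 -0.323 ] 0.59
[-0.0, -0.002, 0.178] az -0.0 rows 2
```

apply_moves:
  moves:
    - [0,-0.004,0.07,0,0,0,70]
    - [0,-0.004,0.14,0,0,0,70]
    - [0,-0.004,0.178,0,0,0,70]
    - [0,-0.004,0.178,0,0,0,70]
    - [0,-0.004,0.178,0,0,0,70]

```text
time_s: 27.85
position: [0.4443, -0.3126, 0.0112]
tcp_rot: [179.9, -0.0, 72.4]
contact_force: [-0.8, 0.8, 0.5]
gripper_width: 0.0701
grip_force: 0.0
```

apply_moves:
  moves:
    - [0,0,0,0,0,0,30]
    - [0,0,0,0,0,0,30]
    - [0,0,0,0,0,0,30]
    - [0,0,0,0,0,0,30]
    - [0,0,0,0,0,0,30]
    - [0,0,0,0,0,0,30]
  squeeze: 30

```text
time_s: 28.45
position: [0.4443, -0.313, 0.0113]
tcp_rot: [179.8, -0.0, 72.4]
contact_force: [-0.9, -0.1, 6.9]
gripper_width: 0.0415
grip_force: 30.0
```

apply_moves:
  moves:
    - [0,0,-0.07,0,0,0,30]
    - [0,0,-0.15,0,0,0,30]
    - [0,0,-0.22,0,0,0,30]
    - [0,0,-0.276,0,0,0,30]
    - [0,0,-0.276,0,0,0,30]

```text
time_s: 28.95
position: [0.445, -0.3137, 0.1521]
tcp_rot: [179.5, 0.0, 72.4]
contact_force: [0.2, -1.0, -1.6]
gripper_width: 0.0416
grip_force: 30.0
```

Run:
```python
from h import *
T,s=avgpose(4); o=observe(); y=R.from_matrix(T[:3,:3]).as_euler('xyz',degrees=True); print(T[:3,3],s,y,o['gripper_width'],o['contact_force'])
plan([(.46,-.12,.15,77),(*nest(3),.15,83.6),(*nest(3),.05,83.6)],(*T[:3,3],y[2]))
```

```text
[ 0.44341276 -0.31277422  0.148659  ] [0.00049154 0.00034491 0.00101615] [ 1.79843682e+02 -3.58964057e-02  7.23745703e+01] 0.04169760032011381 [-0.90468637  0.08187295 -2.02838796]
[0.377, -0.085, -0.003] az -0.077 rows 4
[0.386, -0.01, -0.0] az -0.11 rows 4
[0.0, -0.0, 0.2] az -0.0 rows 2
```

apply_moves:
  moves:
    - [0.09,-0.02,-0.003,0,0,-0.02,30]
    - [0.19,-0.043,-0.003,0,0,-0.04,30]
    - [0.28,-0.063,-0.003,0,0,-0.06,30]
    - [0.377,-0.085,-0.003,0,0,-0.077,30]
    - [0.377,-0.085,-0.003,0,0,-0.077,30]

```text
time_s: 29.65
position: [0.4605, -0.113, 0.1492]
tcp_rot: [180.0, -0.2, 77.6]
contact_force: [0.3, -0.5, -1.0]
gripper_width: 0.0419
grip_force: 30.0
```

apply_moves:
  moves:
    - [0.09,-0.003,0,0,0,-0.03,30]
    - [0.18,-0.005,0,0,0,-0.06,30]
    - [0.27,-0.007,0,0,0,-0.09,30]
    - [0.35,-0.01,0,0,0,-0.11,30]
    - [0.386,-0.01,0,0,0,-0.11,30]
    - [0.386,-0.01,0,0,0,-0.11,30]
    - [0.386,-0.01,0,0,0,-0.11,30]

```text
time_s: 30.35
position: [0.4979, 0.0684, 0.1492]
tcp_rot: [180.0, 0.0, 83.6]
contact_force: [0.5, -0.0, -1.2]
gripper_width: 0.0415
grip_force: 30.0
```

Run:
```python
from h import *
T,s=avgpose(5); o=observe(); y=R.from_matrix(T[:3,:3]).as_euler('xyz',degrees=True); print(T[:3,3],s,y,o['gripper_width'],o['contact_force'])
plan([(*nest(3),.045,83.6)],(*T[:3,3],y[2]))
```

```text
[0.49821593 0.06748275 0.14983186] [0.00020155 0.00013775 0.00028519] [1.79923791e+02 3.38747608e-02 8.35101355e+01] 0.04181979213952679 [ 0.6000508   0.50373747 -1.49693529]
[0.004, 0.0, 0.21] az -0.001 rows 3
```

apply_moves:
  moves:
    - [0.004,0,0.07,0,0,0,30]
    - [0.004,0,0.14,0,0,0,30]
    - [0.004,0,0.19,0,0,0,30]
    - [0.004,0,0.21,0,0,0,30]
    - [0.004,0,0.21,0,0,0,30]
    - [0.004,0,0.21,0,0,0,30]

```text
time_s: 31.2
position: [0.4996, 0.0709, 0.0461]
tcp_rot: [179.8, -0.0, 83.6]
contact_force: [0.1, -0.3, -2.1]
gripper_width: 0.0414
grip_force: 30.0
```

Run:
```python
from h import *
T,s=avgpose(5); o=observe(); y=R.from_matrix(T[:3,:3]).as_euler('xyz',degrees=True); print(T[:3,3],s,y,o['gripper_width'],o['contact_force'])
plan([(*nest(3),.0297,83.6)],(*T[:3,3],y[2]))
```

```text
[0.49985777 0.07094503 0.04647489] [7.82180140e-05 2.34320958e-05 9.71955444e-05] [ 1.79753016e+02 -5.31247020e-02  8.35866278e+01] 0.04150218551290762 [-0.76330538 -0.04054044 -0.83789571]
[-0.004, -0.002, 0.034] az -0.0 rows 1
```

apply_moves:
  moves:
    - [-0.004,-0.002,0,0,0,0,30]
    - [-0.004,-0.002,0.01,0,0,0,30]
    - [-0.004,-0.002,0.02,0,0,0,30]
    - [-0.004,-0.002,0.028,0,0,0,30]
    - [-0.004,-0.002,0.034,0,0,0,30]
    - [-0.004,-0.002,0.034,0,0,0,30]
    - [-0.004,-0.002,0.034,0,0,0,30]

```text
time_s: 32.15
position: [0.4978, 0.0692, 0.0286]
tcp_rot: [179.9, 0.0, 83.6]
contact_force: [-1.8, 0.8, 9.7]
gripper_width: 0.0414
grip_force: 30.0
```

apply_moves:
  moves:
    - [0,0,0,0,0,0,70]
    - [0,0,0,0,0,0,70]
    - [0,0,0,0,0,0,70]
    - [0,0,-0.06,0,0,0,70]
    - [0,0,-0.16,0,0,0,70]
    - [0,0,-0.26,0,0,0,70]
    - [0,0,-0.36,0,0,0,70]
    - [0,0,-0.42,0,0,0,70]

```text
time_s: 32.95
position: [0.4981, 0.0693, 0.2419]
tcp_rot: [179.7, -0.1, 83.6]
contact_force: [0.6, -0.3, 0.5]
gripper_width: 0.0703
grip_force: 0.0
```

Run:
```python
from h import *
T,s=avgpose(6); y=R.from_matrix(T[:3,:3]).as_euler('xyz',degrees=True); print(T[:3,3],s,y)
a=read_camera('wrist'); save('w11',a); chokes(tool(),a,.018); print('nest3',nest(3))
plan([(.49,-.14,.2,77),(.536,-.3228,.12,70.9)],(*T[:3,3],y[2]))
```

```text
[0.49814958 0.06911054 0.24017613] [0.00112669 0.00038178 0.00280276] [ 1.79683919e+02 -5.67212839e-02  8.35849825e+01]
choke [ 0.4984  0.0685 -6.9964] screws 0.0159 mask [0.4996 0.0648] 0.73
nest3 (np.float64(0.498658757288253), np.float64(0.06925071676642386))
[-0.417, 0.031, 0.08] az 0.11 rows 5
[-0.336, 0.172, 0.16] az 0.102 rows 5
```

apply_moves:
  moves:
    - [-0.417,0.031,0.08,0,0,0.11,70]
    - [-0.417,0.031,0.08,0,0,0.11,70]
    - [-0.417,0.031,0.08,0,0,0.11,70]
    - [-0.417,0.031,0.08,0,0,0.11,70]
    - [-0.417,0.031,0.08,0,0,0.11,70]

```text
time_s: 33.85
position: [0.4879, -0.145, 0.1961]
tcp_rot: [-179.9, 0.1, 76.7]
contact_force: [0.2, -0.9, 0.3]
gripper_width: 0.0699
grip_force: 0.0
```

apply_moves:
  moves:
    - [-0.336,0.172,0.16,0,0,0.096,70]
    - [-0.336,0.172,0.16,0,0,0.096,70]
    - [-0.336,0.172,0.16,0,0,0.096,70]
    - [-0.336,0.172,0.16,0,0,0.096,70]
    - [-0.336,0.172,0.16,0,0,0.096,70]
    - [-0.336,0.172,0.16,0,0,0.096,70]
    - [-0.336,0.172,0.16,0,0,0.096,70]
    - [-0.336,0.172,0.16,0,0,0.096,70]

```text
time_s: 34.65
position: [0.5364, -0.3208, 0.1189]
tcp_rot: [179.9, -0.1, 71.4]
contact_force: [-0.5, 0.0, 0.1]
gripper_width: 0.07
grip_force: 0.0
```

Run:
```python
from h import *
T,s=avgpose(5); y=R.from_matrix(T[:3,:3]).as_euler('xyz',degrees=True); print(T[:3,3],s,y)
a=read_camera('wrist'); c=chokes(tool(),a)
for k in c:
    if k[0]>.5: plan([(k[0],k[1],.012,83.6-(-6.4-k[2]))])
```

```text
[ 0.5364079  -0.32167778  0.11913441] [6.93224198e-05 4.27801316e-04 5.55172678e-05] [ 1.79819075e+02 -5.69638234e-02  7.13446227e+01]
choke [  0.4424  -0.2211 -83.311 ] screws 0.0158 mask [ 0.4428 -0.221 ] 0.74
choke [  0.5365  -0.3227 -18.8142] screws 0.0158 mask [ 0.5367 -0.325 ] 0.6
[-0.0, 0.001, 0.214] az 0.001 rows 3
```

apply_moves:
  moves:
    - [-0.001,0.001,0.08,0,0,0,70]
    - [-0.001,0.001,0.16,0,0,0,70]
    - [-0.001,0.001,0.214,0,0,0,70]
    - [-0.001,0.001,0.214,0,0,0,70]
    - [-0.001,0.001,0.214,0,0,0,70]

```text
time_s: 35.5
position: [0.5367, -0.3233, 0.0117]
tcp_rot: [179.9, -0.1, 71.3]
contact_force: [-0.6, -0.3, 0.8]
gripper_width: 0.0701
grip_force: 0.0
```

apply_moves:
  moves:
    - [0,0,0,0,0,0,30]
    - [0,0,0,0,0,0,30]
    - [0,0,0,0,0,0,30]
    - [0,0,0,0,0,0,30]
    - [0,0,0,0,0,0,30]
    - [0,0,0,0,0,0,30]
  squeeze: 30

```text
time_s: 36.1
position: [0.5367, -0.3237, 0.0122]
tcp_rot: [179.8, -0.0, 71.2]
contact_force: [-1.6, 0.4, 7.8]
gripper_width: 0.0416
grip_force: 30.0
```

apply_moves:
  moves:
    - [0,0,-0.07,0,0,0,30]
    - [0,0,-0.15,0,0,0,30]
    - [0,0,-0.22,0,0,0,30]
    - [0,0,-0.276,0,0,0,30]
    - [0,0,-0.276,0,0,0,30]

```text
time_s: 36.6
position: [0.538, -0.3244, 0.1535]
tcp_rot: [179.5, 0.0, 71.2]
contact_force: [1.1, -0.8, -1.3]
gripper_width: 0.042
grip_force: 30.0
```

Run:
```python
from h import *
T,s=avgpose(4); o=observe(); y=R.from_matrix(T[:3,:3]).as_euler('xyz',degrees=True); print(T[:3,3],s,y,o['gripper_width'],o['contact_force'])
plan([(.5,-.16,.15,77),(*nest(2),.15,83.6),(*nest(2),.05,83.6)],(*T[:3,3],y[2]))
```

```text
[ 0.53602197 -0.3235192   0.1494069 ] [0.00060519 0.00032611 0.00118669] [ 1.79845759e+02 -4.13882717e-02  7.12422433e+01] 0.04151199123830712 [-0.19985394 -0.51197805 -2.52810487]
[0.287, -0.173, -0.001] az -0.096 rows 4
[0.287, -0.087, -0.0] az -0.11 rows 4
[0.0, -0.0, 0.2] az -0.0 rows 2
```

apply_moves:
  moves:
    - [0.07,-0.043,0,0,0,-0.02,30]
    - [0.14,-0.087,0,0,0,-0.04,30]
    - [0.21,-0.13,0,0,0,-0.07,30]
    - [0.287,-0.173,0,0,0,-0.096,30]
    - [0.287,-0.173,0,0,0,-0.096,30]

```text
time_s: 37.3
position: [0.4988, -0.1537, 0.1482]
tcp_rot: [-179.9, -0.2, 77.5]
contact_force: [0.8, -0.3, -0.7]
gripper_width: 0.0417
grip_force: 30.0
```

apply_moves:
  moves:
    - [0.07,-0.02,0,0,0,-0.03,30]
    - [0.14,-0.04,0,0,0,-0.06,30]
    - [0.21,-0.06,0,0,0,-0.09,30]
    - [0.27,-0.087,0,0,0,-0.11,30]
    - [0.285,-0.087,0,0,0,-0.11,30]
    - [0.285,-0.087,0.1,0,0,-0.11,30]
    - [0.285,-0.087,0.2,0,0,-0.11,30]
    - [0.285,-0.087,0.2,0,0,-0.11,30]

```text
time_s: 38.1
position: [0.4868, -0.0118, 0.0432]
tcp_rot: [-179.5, 0.1, 83.6]
contact_force: [-1.2, -0.7, -1.1]
gripper_width: 0.0414
grip_force: 30.0
```

Run:
```python
from h import *
T,s=avgpose(8); o=observe(); y=R.from_matrix(T[:3,:3]).as_euler('xyz',degrees=True); print(T[:3,3],s,y,o['position'],o['gripper_width'],o['contact_force'])
n=nest(2); plan([(n[0],n[1]-.001,.0297,83.6)])
```

```text
[ 0.49075363 -0.01160383  0.05032543] [1.25144905e-03 7.38316451e-05 1.80364167e-03] [ 1.79820019e+02 -5.83999647e-03  8.35737210e+01] [ 0.49149279 -0.01150407  0.05141892] 0.04168891140230375 [ 0.59699789  0.86169959 -0.73576054]
[0.0, -0.004, 0.043] az -0.001 rows 1
```

apply_moves:
  moves:
    - [0,-0.003,0,0,0,0,30]
    - [0,-0.003,0.012,0,0,0,30]
    - [0,-0.003,0.022,0,0,0,30]
    - [0,-0.003,0.032,0,0,0,30]
    - [0,-0.003,0.04,0,0,0,30]
    - [0,-0.003,0.043,0,0,0,30]
    - [0,-0.003,0.043,0,0,0,30]
    - [0,-0.003,0.043,0,0,0,30]

```text
time_s: 39.3
position: [0.4888, -0.011, 0.0288]
tcp_rot: [179.8, 0.0, 83.6]
contact_force: [-4.5, -0.1, 25.8]
gripper_width: 0.0418
grip_force: 30.0
```

apply_moves:
  moves:
    - [0,0,-0.003,0,0,0,30]
    - [0,0,-0.003,0,0,0,70]
    - [0,0,-0.003,0,0,0,70]
    - [0,0,-0.003,0,0,0,70]
    - [0,0,-0.06,0,0,0,70]
    - [0,0,-0.16,0,0,0,70]
    - [0,0,-0.26,0,0,0,70]
    - [0,0,-0.36,0,0,0,70]

```text
time_s: 40.1
position: [0.4879, -0.011, 0.2095]
tcp_rot: [179.9, -0.0, 83.6]
contact_force: [0.6, -0.5, -0.4]
gripper_width: 0.0699
grip_force: 0.0
```

Run:
```python
from h import *
T,s=avgpose(8); y=R.from_matrix(T[:3,:3]).as_euler('xyz',degrees=True); print(T[:3,3],s,y)
a=read_camera('wrist'); save('w12',a); chokes(tool(),a,.018); print(nest(2),nest(3))
plan([(.48,-.11,.2,50),(.442,-.2207,.13,6.7)])
```

```text
[ 0.4890413  -0.01106083  0.20955806] [0.00141346 0.00030799 0.00345339] [ 1.79717263e+02 -3.12314192e-02  8.35918000e+01]
choke? 0.9 [ 0.44994862 -0.18695274] 0
choke [ 0.4985  0.0677 -6.8497] screws 0.0157 mask [0.4996 0.0677] 0.69
(np.float64(0.48974124271174696), np.float64(-0.010250716766423855)) (np.float64(0.498658757288253), np.float64(0.06925071676642386))
[-0.199, 0.006, 0.013] az 0.561 rows 4
[-0.218, 0.084, 0.14] az 0.722 rows 6
```

```bash
cat >> h.py <<'E'
def brass(a,T,z):
    hs=cv2.cvtColor(a,cv2.COLOR_RGB2HSV); m=((hs[...,0]>12)&(hs[...,0]<32)&(hs[...,1]>110)&(hs[...,2]>90)).astype(np.uint8)
    n,l,st,ce=cv2.connectedComponentsWithStats(m)
    for k in range(1,n):
        if 8<st[k,4]<400: print(ce[k].round(1),st[k,4],px2w('wrist',ce[k][::-1],z,T)[:2].round(4))
E
python3 - <<'E'
from h import *
a=read_camera('wrist'); T=tool(); brass(a,T,.065)
for d in outline_of('choke_1','wrist'):
    ys,xs=np.nonzero(d['mask']); print(round(d['p'],2),d['centre'],len(ys),xs.min(),xs.max(),ys.min(),ys.max(),px2w('wrist',d['centre'],.03,T)[:2])
E
```

```text
[335.5 118.9] 94 [0.5084 0.0745]
[335.4 140.6] 90 [0.5067 0.0588]
[334.8 221.5] 80 [ 0.4998 -0.0035]
[334.7 240.7] 82 [ 0.498  -0.0192]
[143.8 330.9] 88 [ 0.3268 -0.0802]
[501.2 327. ] 62 [ 0.6323 -0.1109]
[512.6 336.1] 14 [ 0.642  -0.1205]
[137.4 387.3] 29 [ 0.309  -0.1335]
[507.3 384.8] 16 [ 0.6376 -0.1679]
[128.6 388.1] 13 [ 0.301  -0.1334]
[140.7 388.2] 12 [ 0.3117 -0.1347]
[514.2 398.5] 13 [ 0.6438 -0.1827]
[218.7 429.4] 36 [ 0.3734 -0.185 ]
[236.  434.6] 166 [ 0.3883 -0.1924]
[462.4 430.1] 9 [ 0.5966 -0.211 ]
[459.7 442.5] 15 [ 0.5937 -0.2242]
[217.8 444.6] 14 [ 0.3697 -0.2012]
[252.6 444.7] 18 [ 0.4018 -0.2049]
[267.3 445. ] 23 [ 0.4154 -0.2068]
[248.5 446.8] 10 [ 0.3977 -0.2068]
[287.6 446.7] 16 [ 0.434  -0.2108]
[440.8 446.4] 9 [ 0.576  -0.2266]
0.98 [131.1, 321.5] 2387 297 350 102 157 [0.4970452  0.06819187]
0.7 [229.5, 323.4] 2234 299 349 200 255 [ 0.48929062 -0.01625288]
0.67 [162.0, 326.8] 20125 282 369 8 318 [0.4987283  0.04231036]
0.65 [411.4, 300.1] 979 280 318 395 423 [ 0.44510742 -0.20054477]
```

apply_moves:
  moves:
    - [-0.199,0.006,-0.02,0,0,0.561,70]
    - [-0.199,0.006,-0.02,0,0,0.561,70]
    - [-0.199,0.006,-0.02,0,0,0.561,70]
    - [-0.199,0.006,0,0,0,0.561,70]
    - [-0.199,0.006,0,0,0,0.561,70]

```text
time_s: 41.2
position: [0.4797, -0.1104, 0.2068]
tcp_rot: [180.0, -0.0, 49.8]
contact_force: [-1.3, 0.5, -1.0]
gripper_width: 0.0702
grip_force: 0.0
```

apply_moves:
  moves:
    - [-0.218,0.084,0.14,0,0,0.722,70]
    - [-0.218,0.084,0.14,0,0,0.722,70]
    - [-0.218,0.084,0.14,0,0,0.722,70]
    - [-0.218,0.084,0.14,0,0,0.722,70]
    - [-0.218,0.084,0.14,0,0,0.722,70]
    - [-0.218,0.084,0.14,0,0,0.722,70]
    - [-0.218,0.084,0.14,0,0,0.722,70]
    - [-0.218,0.084,0.14,0,0,0.722,70]

```text
time_s: 42.0
position: [0.4428, -0.2202, 0.1378]
tcp_rot: [180.0, -0.2, 7.0]
contact_force: [-0.4, 0.3, 0.2]
gripper_width: 0.0697
grip_force: 0.0
```

Run:
```python
from h import *
T,s=avgpose(8); y=R.from_matrix(T[:3,:3]).as_euler('xyz',degrees=True); print(T[:3,3],s,y)
a=read_camera('wrist'); c=chokes(tool(),a)
for k in c: plan([(k[0],k[1],.012,90+k[2])])
```

```text
[ 0.44265675 -0.22058413  0.13780333] [7.58495130e-05 1.32135772e-04 2.82678560e-05] [ 1.79988808e+02 -1.58876778e-01  6.73965066e+00]
choke [  0.4417  -0.2202 -83.4763] screws 0.0156 mask [ 0.4414 -0.222 ] 0.85
choke? 0.79 [ 0.48904127 -0.01326925] 1
[-0.002, -0.001, 0.251] az 0.002 rows 3
```

apply_moves:
  moves:
    - [-0.002,-0.001,0.08,0,0,0.002,70]
    - [-0.002,-0.001,0.16,0,0,0.002,70]
    - [-0.002,-0.001,0.23,0,0,0.002,70]
    - [-0.002,-0.001,0.251,0,0,0.002,70]
    - [-0.002,-0.001,0.251,0,0,0.002,70]
    - [-0.002,-0.001,0.251,0,0,0.002,70]

```text
time_s: 43.1
position: [0.4421, -0.2205, 0.0131]
tcp_rot: [180.0, -0.2, 6.5]
contact_force: [0.5, -0.3, 0.1]
gripper_width: 0.07
grip_force: 0.0
```

apply_moves:
  moves:
    - [0,0,0,0,0,0,30]
    - [0,0,0,0,0,0,30]
    - [0,0,0,0,0,0,30]
    - [0,0,0,0,0,0,30]
    - [0,0,0,0,0,0,30]
    - [0,0,0,0,0,0,30]
  squeeze: 30

```text
time_s: 43.7
position: [0.4422, -0.2204, 0.0128]
tcp_rot: [180.0, -0.2, 6.5]
contact_force: [-0.1, 1.6, 8.7]
gripper_width: 0.0417
grip_force: 30.0
```

apply_moves:
  moves:
    - [0,0,-0.07,0,0,0,30]
    - [0,0,-0.15,0,0,0,30]
    - [0,0,-0.22,0,0,0,30]
    - [0,0,-0.276,0,0,0,30]
    - [0,0,-0.276,0,0,0,30]
    - [0,0,-0.276,0,0,0,30]

```text
time_s: 44.3
position: [0.4415, -0.2202, 0.1504]
tcp_rot: [180.0, -0.2, 6.5]
contact_force: [-0.1, -0.2, -2.1]
gripper_width: 0.0418
grip_force: 30.0
```

Run:
```python
from h import *
T,s=avgpose(6); o=observe(); y=R.from_matrix(T[:3,:3]).as_euler('xyz',degrees=True); print(T[:3,3],s,y,o['gripper_width'],o['contact_force'])
n=nest(1); plan([(.462,-.15,.15,45),(*n,.15,83.6),(*n,.05,83.6)])
```

```text
[ 0.4409005  -0.22000748  0.14912844] [1.03241902e-04 4.97859832e-05 2.31837583e-04] [-1.79961688e+02 -4.82513097e-02  6.51573853e+00] 0.041272633146966185 [-0.31067798  0.29939917 -2.25457414]
[0.058, -0.135, -0.002] az -0.641 rows 5
[0.146, -0.086, -0.0] az -0.643 rows 5
[0.0, -0.0, 0.2] az -0.0 rows 2
```

apply_moves:
  moves:
    - [0.01,-0.025,-0.002,0,0,-0.12,30]
    - [0.02,-0.05,-0.002,0,0,-0.25,30]
    - [0.035,-0.08,-0.002,0,0,-0.38,30]
    - [0.047,-0.11,-0.002,0,0,-0.51,30]
    - [0.058,-0.135,-0.002,0,0,-0.641,30]
    - [0.058,-0.135,-0.002,0,0,-0.641,30]

```text
time_s: 45.2
position: [0.463, -0.1484, 0.1507]
tcp_rot: [180.0, -0.1, 45.2]
contact_force: [0.8, 1.3, -1.3]
gripper_width: 0.0412
grip_force: 30.0
```

apply_moves:
  moves:
    - [0.03,-0.017,0,0,0,-0.13,30]
    - [0.06,-0.034,0,0,0,-0.26,30]
    - [0.09,-0.051,0,0,0,-0.39,30]
    - [0.12,-0.07,0,0,0,-0.52,30]
    - [0.146,-0.086,0,0,0,-0.643,30]
    - [0.146,-0.086,0.1,0,0,-0.643,30]
    - [0.146,-0.086,0.19,0,0,-0.643,30]
    - [0.146,-0.086,0.19,0,0,-0.643,30]

```text
time_s: 46.0
position: [0.4811, -0.0683, 0.0517]
tcp_rot: [-179.6, 0.0, 83.4]
contact_force: [-0.7, -0.6, -1.8]
gripper_width: 0.0415
grip_force: 30.0
```

Run:
```python
from h import *
T,s=avgpose(10); o=observe(); y=R.from_matrix(T[:3,:3]).as_euler('xyz',degrees=True); print(T[:3,3],s,y,o['position'],o['gripper_width'],o['contact_force'])
n=nest(1); plan([(n[0],n[1]+.0005,.0305,83.6)])
```

```text
[ 0.48450219 -0.06832352  0.05735163] [9.35453178e-04 5.24888948e-05 1.21360719e-03] [ 1.79799933e+02 -2.90770352e-03  8.34620626e+01] [ 0.48469482 -0.06821934  0.05746476] 0.041223876855104015 [ 0.36758167 -0.63694232 -2.36157385]
[0.001, -0.003, 0.054] az -0.002 rows 1
```

apply_moves:
  moves:
    - [0.001,-0.003,0.01,0,0,-0.002,30]
    - [0.001,-0.003,0.022,0,0,-0.002,30]
    - [0.001,-0.003,0.034,0,0,-0.002,30]
    - [0.001,-0.003,0.044,0,0,-0.002,30]
    - [0.001,-0.003,0.05,0,0,-0.002,30]
    - [0.001,-0.003,0.054,0,0,-0.002,30]
    - [0.001,-0.003,0.054,0,0,-0.002,30]
    - [0.001,-0.003,0.054,0,0,-0.002,30]

```text
time_s: 47.3
position: [0.4826, -0.0672, 0.0303]
tcp_rot: [179.8, 0.0, 83.7]
contact_force: [-3.5, 0.5, 21.5]
gripper_width: 0.0415
grip_force: 30.0
```

apply_moves:
  moves:
    - [0,0,0,0,0,0,70]
    - [0,0,0,0,0,0,70]
    - [0,0,0,0,0,0,70]
    - [0,0,0,0,0,0,70]
    - [0,0,-0.06,0,0,0,70]
    - [0,0,-0.16,0,0,0,70]
    - [0,0,-0.26,0,0,0,70]
    - [0,0,-0.36,0,0,0,70]

```text
time_s: 48.1
position: [0.4817, -0.0672, 0.211]
tcp_rot: [179.9, -0.0, 83.7]
contact_force: [1.0, -1.2, 0.3]
gripper_width: 0.0698
grip_force: 0.0
```

Run:
```python
from h import *
print(observe()['position'])
plan([(.49,.02,.30,83.6)])
```

```text
[ 0.48171357 -0.06715642  0.21101728]
[0.175, -0.003, -0.178] az 0.001 rows 3
```

apply_moves:
  moves:
    - [0.175,-0.003,-0.178,0,0,0,70]
    - [0.175,-0.003,-0.178,0,0,0,70]
    - [0.175,-0.003,-0.178,0,0,0,70]
    - [0.175,-0.003,-0.178,0,0,0,70]
    - [0.175,-0.003,-0.178,0,0,0,70]

```text
time_s: 48.6
position: [0.4898, 0.0191, 0.2977]
tcp_rot: [179.9, 0.0, 83.7]
contact_force: [0.4, -0.9, -0.7]
gripper_width: 0.07
grip_force: 0.0
```

Run:
```python
from h import *
T,s=avgpose(8); print(T[:3,3])
a=read_camera('wrist'); save('w13',a); T=tool(); brass(a,T,.065)
chokes(T,a,.018); print([np.round(nest(i),4) for i in(1,2,3)])
b=read_camera('top'); save('top3',b); print([(round(d['p'],2),px2w('top',d['centre'],.04)[:2].round(3)) for d in search_frame('choke_1','top')])
c=read_camera('scene'); save('scene3',c)
W=np.hstack([cv2.resize(a[60:340,220:420,::-1],(350,490)),cv2.resize(c[150:360,180:480,::-1],(440,308))] if 0 else [cv2.resize(a[60:340,220:420,::-1],(350,490)),cv2.resize(c[170:330,240:420,::-1],(440,490))]); cv2.imwrite('pics/final.png',W)
```

```text
[0.48971329 0.01875462 0.29717393]
[333.2 156.8] 49 [0.5086 0.0749]
[332.8 172.9] 50 [0.5066 0.0591]
[332.8 233.9] 46 [ 0.5    -0.0034]
[332.7 248.6] 49 [ 0.4982 -0.0192]
[332.1 286.3] 45 [ 0.4932 -0.0611]
[332.  300.1] 44 [ 0.4915 -0.0769]
[142.4 329.9] 117 [ 0.2782 -0.0886]
[500.4 326.2] 45 [ 0.6744 -0.1288]
[512.5 336.1] 15 [ 0.6879 -0.1425]
[138.2 387.9] 42 [ 0.2572 -0.1598]
[507.2 385.6] 15 [ 0.6822 -0.2051]
[513.5 398.3] 14 [ 0.6896 -0.2228]
[218.4 425.9] 9 [ 0.3404 -0.2208]
[221.1 429.7] 33 [ 0.3426 -0.2265]
[468.4 428.6] 10 [ 0.6362 -0.2584]
[478.5 431.1] 11 [ 0.6481 -0.2633]
[219.7 441. ] 36 [ 0.3382 -0.2419]
[471.  439.5] 12 [ 0.639  -0.2742]
[453.9 443. ] 53 [ 0.6184 -0.2769]
[225.5 443.3] 11 [ 0.3445 -0.2459]
[230.9 444.1] 14 [ 0.3508 -0.2478]
[236.2 445.6] 9 [ 0.3568 -0.2506]
[463.5 446.9] 12 [ 0.6298 -0.2838]
choke [ 0.4901 -0.0103 -6.3258] screws 0.0158 mask [ 0.4899 -0.0118] 0.85
choke [ 0.4987  0.0681 -7.1512] screws 0.0159 mask [0.4992 0.0656] 0.82
choke [ 0.4834 -0.068  -6.359 ] screws 0.0159 mask [ 0.4847 -0.0678] 0.71
[array([ 0.4833, -0.0679]), array([ 0.4897, -0.0103]), array([0.4987, 0.0693])]
[(0.51, array([0.507, 0.35 ]))]
```

View pics/final.png

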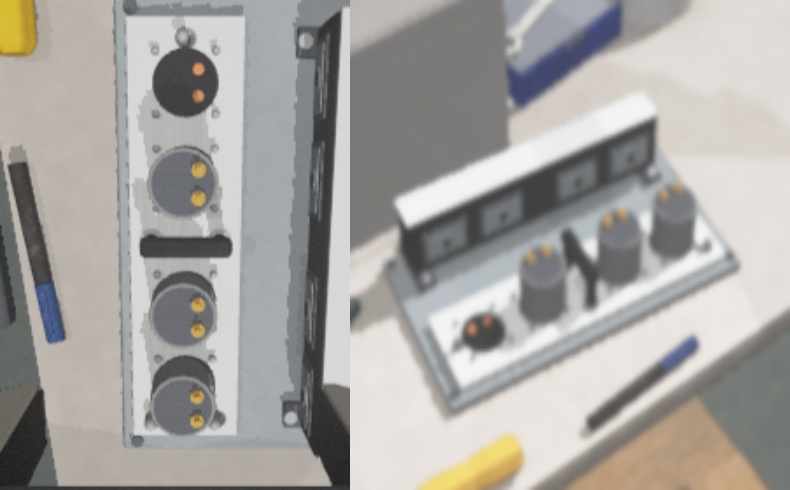

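Run:
```python
from h import *
plan([(.49,.12,.28,139),(.49,.24,.28,194),(.507,.342,.2,244.4)])
```

```text
[0.199, -0.023, 0.037] az -0.922 rows 7
[0.157, 0.181, 0.0] az -0.917 rows 7
[-0.082, 0.19, 0.16] az -0.84 rows 6
```

apply_moves:
  moves:
    - [0.199,-0.023,0.037,0,0,-0.922,60]
    - [0.199,-0.023,0.037,0,0,-0.922,60]
    - [0.199,-0.023,0.037,0,0,-0.922,60]
    - [0.199,-0.023,0.037,0,0,-0.922,60]
    - [0.199,-0.023,0.037,0,0,-0.922,60]
    - [0.199,-0.023,0.037,0,0,-0.922,60]
    - [0.199,-0.023,0.037,0,0,-0.922,60]

```text
time_s: 49.95
position: [0.4899, 0.1201, 0.2798]
tcp_rot: [179.9, 0.1, 139.3]
contact_force: [0.3, 0.3, -0.2]
gripper_width: 0.0605
grip_force: 0.0
```

apply_moves:
  moves:
    - [0.157,0.181,0,0,0,-0.917,60]
    - [0.157,0.181,0,0,0,-0.917,60]
    - [0.157,0.181,0,0,0,-0.917,60]
    - [0.157,0.181,0,0,0,-0.917,60]
    - [0.157,0.181,0,0,0,-0.917,60]
    - [0.157,0.181,0,0,0,-0.917,60]
    - [0.157,0.181,0,0,0,-0.917,60]

```text
time_s: 50.65
position: [0.49, 0.2398, 0.2797]
tcp_rot: [-180.0, 0.1, -165.7]
contact_force: [0.3, 0.2, -0.3]
gripper_width: 0.0599
grip_force: 0.0
```

apply_moves:
  moves:
    - [-0.082,0.19,0.16,0,0,-0.84,60]
    - [-0.082,0.19,0.16,0,0,-0.84,60]
    - [-0.082,0.19,0.16,0,0,-0.84,60]
    - [-0.082,0.19,0.16,0,0,-0.84,60]
    - [-0.082,0.19,0.16,0,0,-0.84,60]
    - [-0.082,0.19,0.16,0,0,-0.84,60]
    - [-0.082,0.19,0.16,0,0,-0.84,60]

```text
time_s: 51.35
position: [0.5071, 0.3419, 0.1994]
tcp_rot: [-179.9, 0.1, -115.5]
contact_force: [0.7, 0.4, -0.5]
gripper_width: 0.06
grip_force: 0.0
```

Run:
```python
from h import *
T,s=avgpose(6); o=observe(); print(T[:3,3],s,o['tcp_rot'],o['qpos'])
a=read_camera('wrist'); save('w14',a); T=tool()
# grey box top (z=.05) by outline -> centre
for d in outline_of('isolator_grip','wrist'): print(d['p'],d['centre'],d['mask'].sum(),px2w('wrist',d['centre'],.086,T)[:2], rect(d['mask'],.07,T)[0])
plan([(.507,.342,.06,-115.6)])
```

```text
[0.50705928 0.34183877 0.19989039] [2.66836276e-05 3.18974556e-05 2.23493624e-04] [-1.79834309e+02  7.32006548e-02 -1.15700636e+02] [ -0.72063015  40.71486947 -62.54921534 105.79409461  42.00246858
  60.26248547  74.00315749]
0.69 [231.4, 323.2] 2789 [0.50495916 0.33633768] ((505.3986511230469, 343.3264465332031), (41.70175552368164, 61.10761260986328), 3.157280445098877)
[-0.0, 0.0, 0.28] az -0.001 rows 3
```

apply_moves:
  moves:
    - [0,0,0.08,0,0,0,60]
    - [0,0,0.16,0,0,0,60]
    - [0,0,0.23,0,0,0,60]
    - [0,0,0.28,0,0,0,60]
    - [0,0,0.28,0,0,0,60]
    - [0,0,0.28,0,0,0,60]

```text
time_s: 52.35
position: [0.5072, 0.3424, 0.0605]
tcp_rot: [-179.9, 0.1, -115.6]
contact_force: [0.1, 0.2, 0.2]
gripper_width: 0.0602
grip_force: 0.0
```

apply_moves:
  moves:
    - [0,0,0,0,0,0,5]
    - [0,0,0,0,0,0,5]
    - [0,0,0,0,0,0,5]
    - [0,0,0,0,0,0,5]
    - [0,0,0,0,0,0,5]
    - [0,0,0,0,0,0,5]
    - [0,0,0,0,0,0,5]
  squeeze: 25

```text
time_s: 53.05
position: [0.5066, 0.3427, 0.0604]
tcp_rot: [-179.9, 0.1, -115.6]
contact_force: [-2.9, 0.6, 6.2]
gripper_width: 0.0139
grip_force: 27.7
```

apply_moves:
  moves:
    - [0,0,0,0,0,0.14,5]
    - [0,0,0,0,0,0.28,5]
    - [0,0,0,0,0,0.42,5]
    - [0,0,0,0,0,0.56,5]
    - [0,0,0,0,0,0.7,5]
    - [0,0,0,0,0,0.84,5]
    - [0,0,0,0,0,0.98,5]
    - [0,0,0,0,0,0.98,5]

```text
time_s: 53.85
position: [0.5074, 0.3415, 0.0604]
tcp_rot: [-179.9, 0.2, -174.5]
contact_force: [-0.7, -3.0, 7.0]
gripper_width: 0.0137
grip_force: 26.9
```

apply_moves:
  moves:
    - [0,0,0,0,0,0.14,5]
    - [0,0,0,0,0,0.28,5]
    - [0,0,0,0,0,0.42,5]
    - [0,0,0,0,0,0.49,5]
    - [0,0,0,0,0,0.49,5]

```text
time_s: 54.35
position: [0.5073, 0.3409, 0.0604]
tcp_rot: [-180.0, 0.2, 156.3]
contact_force: [-1.6, -4.9, 10.5]
gripper_width: 0.0137
grip_force: 26.7
```

apply_moves:
  moves:
    - [0,0,0,0,0,0,60]
    - [0,0,0,0,0,0,60]
    - [0,0,0,0,0,0,60]
    - [0,0,0,0,0,0,60]
    - [0,0,-0.08,0,0,0,60]
    - [0,0,-0.18,0,0,0,60]
    - [0,0,-0.28,0,0,0,60]
    - [0,0,-0.36,0,0,0,60]

```text
time_s: 55.15
position: [0.5066, 0.3423, 0.2423]
tcp_rot: [179.9, 0.1, 156.4]
contact_force: [0.4, 0.2, -0.6]
gripper_width: 0.0602
grip_force: 0.0
```

Run:
```python
from h import *
T,s=avgpose(8); o=observe(); print(T[:3,3],o['tcp_rot'])
a=read_camera('wrist'); save('w15',a); T=tool(); g=cv2.cvtColor(a,cv2.COLOR_RGB2GRAY)
# white pixels (pointer line / ring / bar marks) within the isolator box
r,c=map(int,w2px('wrist',[.506,.343,.07],T)); 
m=np.zeros_like(g); cv2.circle(m,(c,r),75,1,-1); n,l,st,ce=cv2.connectedComponentsWithStats(((g>195)&(m>0)).astype(np.uint8))
print(r,c)
for k in range(1,n):
    if st[k,4]>10: print(ce[k].round(1),st[k].tolist(),px2w('wrist',ce[k][::-1],.07,T)[:2].round(4))
p=w2px('wrist',[.506,.343,.086],T)
print(g[r-45:r+60:5,c-50:c+51:5])
```

```text
[0.50705662 0.34225498 0.24120283] [-1.79928008e+02  4.79707667e-02  1.56271203e+02]
223 323
[292.1 157.1] [280, 151, 24, 12, 94] [0.4438 0.3415]
[270.7 236.7] [248, 167, 67, 130, 2694] [0.4983 0.2956]
[282.6 175.5] [280, 173, 7, 6, 33] [0.4544 0.3278]
[366.1 178.4] [364, 176, 5, 6, 23] [0.4851 0.3914]
[365.9 222.7] [362, 218, 9, 10, 43] [0.5203 0.3769]
[321.9 247.9] [321, 237, 3, 25, 66] [0.5257 0.3326]
[380.2 256.2] [366, 240, 31, 32, 434] [0.5535 0.3771]
[281.5 261.1] [279, 259, 7, 5, 25] [0.5223 0.2948]
[360.2 263.9] [358, 262, 6, 5, 26] [0.553 0.358]
[343.7 280.2] [333, 275, 23, 13, 146] [0.5612 0.3386]
[359.9 284. ] [349, 277, 22, 16, 140] [0.5705 0.3506]
[[199 165 198 170 170 169 169 168 169 168 167 168 169 132 132 132 131 131
  191 197 102]
 [199 163 168 170 168 168 169 169 168 168 168 167 134 132 131 131 131 130
  125 169 115]
 [200 166 169 172 168 170 170  96  67  64  63  58  61 118 132 130 132 129
  131 165 145]
 [200 165 168 169 171 167  71  71  65  52  54  52  52  58  55 131 129 131
  134 164 162]
 [200 167 169 171 170  71  70  65  62  64  68  68  57  58  54  59 128 130

[... 739 characters left out ...]
7 169 166  68  61  67  60  65 229  60  54  56  59  61 166 167
  168 119 160]
 [197 166 169 170 169 168  63  65  64  63 198  58  54  56  63 166 167 168
  168 114 161]
 [199 164 167 168 167 165 167 138  64  66 187  54  66 156 165 167 164 168
  167 110 198]
 [199 166 174 168 167 166 167 168 167  69 160  68 167 166 165 166 167 168
  166 128 201]
 [201 166 195 168 168 165 167 167 167 128  62 156 166 166 168 167 169 201
  197 153 202]
 [201 198 176 169 163 169 168 158 127 135 135 138 150 153 152 153 155 158
  157 200 201]
 [198 199 199 199 191 192 192 193  57  85  67  54 145 147 188 189 190 188
  181 104  97]
 [197 200 199 200 198 197 199 199 199  68  58 144 160 164 198 198 197  98
  201 195 199]]
```

Run:
```python
from h import *
b=read_camera('top'); save('top4',b); c=read_camera('scene'); p=cv2.imread('pics/scene3.png')[:,:,::-1]
d=np.abs(c.astype(int)-p)[170:330,240:420].max(2); print((d>40).mean(),d.mean()); 
def br(a):
    hs=cv2.cvtColor(np.ascontiguousarray(a[170:330,240:420]),cv2.COLOR_RGB2HSV); m=((hs[...,0]>12)&(hs[...,0]<25)&(hs[...,1]>110)&(hs[...,2]>90)).astype(np.uint8)
    n,l,st,ce=cv2.connectedComponentsWithStats(m); return [(ce[k].round(1).tolist(),int(st[k,4])) for k in range(1,n) if st[k,4]>4]
print(br(p)); print(br(c))
```

```text
0.0 3.7289930555555557
[([54.3, 152.8], 280)]
[([53.7, 152.8], 313)]
```

Nothing has moved on the station, and the isolator is back on.

```bash
python3 -c "
from h import *
print(close_job())"
```

```text
the job is handed in; nothing more can be done
None
```

The job is handed in: the plate is home on the studs, the three chokes found are in nests 1–3 with labels facing the reader, and the isolator is back on. The plate was dropped once, when the grip slackened mid-move, and I regrasped it. The hand-in gave no pass or fail verdict.

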